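Photograph the pump control kit and pack it

ROBOT

A 6-joint arm with a two-finger parallel gripper is mounted at the origin on the work surface. World frame = base frame: x ahead of the robot, y to its left, z up, the work surface at z = 0. Lengths are in m, angles in rad, forces in N, time in s.
With the tool pointing down it reaches from about 0.25 to 0.725 m from the base axis. Payload 9.7 kg.
Tool frame: the origin (TCP) lies at the very end of the fingers, on their centre line; the grasp point (between the pads) lies 19 mm behind it; z points along the fingers, y is the direction in which the jaws open and shut (so a half turn about z gives the same grasp; the last joint's range is limited). The gripper opens to 85 mm and grips with 20 to 120 N. Pads are 22 mm wide; open, the fingers measure 114 mm over their backs; the gripper's body (76 mm by 85 mm) begins 54 mm behind the grasp point. The pads swing forward as they close: fully open they stand 13 mm farther back than shut.
Start: joints at [-1.316, 0.087, 0.176, 1.66, 0, 1.571], TCP at [0.139, -0.532, 0.231] pointing down, gripper open.
Joint ranges: [-3.13, 3.13], [-0.85, 1.81], [-1.15, 1.24], [-2.2, 2.28], [-1.44, 1.52], [-3.14, 3.14]. Speed limits (rad/s): [2.22, 2.22, 2.57, 3.14, 3.14, 3.14].

INTERFACE

Orientations are given as a unit quaternion [x, y, z, w].
In Python, from plant import ctrl gives the robot as it stands. The module is installed in compiled form; this text tells all that it offers.
- The arm moves only by the tool play_rows, never from a script. Its argument "targets" is a list of rows, each an object with "translation": the shift along the tool's x, y, z in m, a list of three; "twist": the turn about the tool's z in degrees. In form: [{"translation": [dx, dy, dz], "twist": twist}, ...]. A call has 1 to 8 rows; each row is the pose to reach, as a shift and turn from the pose measured when the call began, along the tool's axes at that moment; what a row does not reach only later rows make up. A row lasts 1/8 s, in which the tool goes at most 62.5 mm and 10.7 degrees, less where a joint would pass 70% of its speed; a pose out of reach is approached as far as the arm can. A call with a gripper value outside its range is refused whole. "hand" is the opening, from -1 (shut) to 1 (fully open), so that 0 is half open, set as the call begins (left out, the last holds). The fingers move at their own pace and stop on an object; "squeeze" is the grip in N (left out, the last holds). Time passes only in rows, so rows that repeat a pose let the fingers close. It gives the time, the measured TCP pose, the force and the opening at its end, in the units of the state.
- ctrl.observe(): the state, without advancing time (a new reading comes with each control period).
- ctrl.grab_frame(name): name is "scene" or "top" or "wrist"; returns (picture, depth): 480x640x3 uint8, red, green, blue; 480x640 float32, m along the optical axis (not along the pixel's ray), 0 where there is no reading.
- ctrl.get_calibration(name): a dict with "camera_matrix" (3x3 intrinsics, pixels), "pose" (4x4, takes a point from camera to world coordinates). Camera axes: x right, y up, looking along -z (the intrinsics and any distortion apply to the point x, -y, -z); pixel columns grow to the right and rows downward; lengths in m; the calibration is good to about 2 mm. A picture is of the moment at which its call begins: read the wrist's pose just before it. get_calibration takes no time and is no camera call; for the wrist camera it gives the pose at the moment of the call.
- ctrl.finish_job(): hands the job in, once; it reports no verdict.
The state is a dict: "clock": time; "qpos": joint angles; "joint_velocities": joint speeds; "joint_torque": joint torques, N m; "tool_pos": TCP position; "orientation": TCP orientation; "ft_force": force on the tool from outside, world axes, zero at the start; "ft_torque": the same for the moment, N m; "grip_width": opening from 0.0 (shut) to 1.0 (fully open).
Only numpy, scipy, OpenCV 4.12 (cv2) and the standard library are available. Lean on these libraries where they do the work, as an engineer would, in place of code of your own. Each camera call takes 0.05 s, during which the arm holds its last target. There are 200 camera calls.

TASK

Tip the brass earth bar out of the tilting grey tube, then lay the bar and every part from the red case side by side on the grey photo mat. With all of them lying there, photograph them: press the camera's orange release down to its halfway stop, hold it there for about a second to focus, then press it all the way down. Finally put the bar and all the parts back on the floor of the red case, none on top of another, swing the tube back upright, let the release spring up, and leave the other things on the bench where they are.

Things in the scene. Friction and masses are not known exactly. Their poses are not given: they have to be found in the camera images.
- tube (a joint): tilt of the tube about its hinge, rad: 0 = upright, grows as the mouth swings down towards the stand's own -y side, stop at 2.3 (mouth pointing steeply down). The hinge is stiff with friction and the tube stays where it is left; moving it takes about 3 to 5 N at the rod. The bar slides out at about 2 rad or more.
- tube_hinge (a point): point on the tube's hinge axis, middle of the fixed fork stand, 140 mm above the bench; stand's axes: hinge along x, tube tips towards -y. Square slick grey tube 44 x 44 mm, 4 mm wall, 145 mm long, open mouth 100 mm above the hinge when upright, closed end 45 mm below. Steel uprights, 8 mm thick (x), 30 mm wide, 155 mm high, stand at x = +-32 mm.
- pad_center (a point): centre of the top of the black rubber landing pad, fixed to the stand, flat on the bench, 4 mm thick, 150 mm (x) by 170 mm (y); same axes as the stand. The bar lands on or near it.
- tube_rod (a point): grip point of the tube's round steel side rod: 12 mm diameter, parallel to the hinge, 88 mm from the hinge axis, from the tube's -x face out to a red knob, 20 mm diameter. The point is 78 mm towards -x from the tube's centre line, 22 mm short of the knob. At tilt q it is 88*cos(q) mm above the axis and 88*sin(q) mm to its -y side. Pinch or push it from above.
- bar_center (a point): centre of the brass earth bar: square bar 18 x 18 x 70 mm with screws along one side, 0.11 kg, long axis along its own z. It starts standing at the bottom of the tube, its top about 70 mm below the mouth.
- contactor_center (a point): centre of the contactor: cream block with a black band, 46 mm (x) x 40 mm (y) x 42 mm high (z). It stands upright in the red case at the start, and may be absent.
- relay_center (a point): centre of the relay: blue block with a black foot, 36 mm (x) x 28 mm (y) x 40 mm high (z). It stands upright in the red case at the start, and may be absent.
- breaker_center (a point): centre of the breaker: white block with a black toggle on top (5 mm high, cannot be felt), 46 mm (x) x 36 mm (y) x 40 mm high (z). It stands upright in the red case at the start, and may be absent.
- gland_center (a point): centre of the cable gland: green round plug with a black band, 36 mm diameter, 42 mm high (z). It stands upright in the red case at the start, and may be absent.
- mat: fixed light grey photo mat with a white border, 170 mm (its x) by 220 mm (its y), 3 mm thick; origin at the centre of its underside, on the bench.
- case: fixed shallow open red case, 182 mm (its x) by 272 mm (its y) outside, 26 mm high, walls and floor 5 mm thick; origin at the centre of its underside, on the bench. The parts start in it near (+-42, +-75) mm; its middle is free.
- camera: fixed black bench camera behind the mat, facing it; body 50 x 130 mm, top deck 130 mm above the bench, lens towards its -x reaching 38 mm from the origin; origin on the bench under the middle of its foot.
- shutter_top (a point): centre of the top face of the camera's orange two-stage release: round, 22 mm diameter, rising 16 mm above the aluminium collar on the camera's deck, top 151 mm above the bench when up; pressed straight down. First 5 mm are soft (1 to 3 N), then comes the halfway stop: it takes 9 N to go beyond; the next 5 mm take 9 to 12 N down to the hard end stop. Springs back up when let go.
- shutter_half (a joint): first-stage travel of the orange release, m: 0 up, 0.005 at the halfway stop
- shutter_full (a joint): second-stage travel, m: 0 up to the halfway stop, 0.005 fully down (10 mm in all)
- tape: bystander: black tape roll, 64 mm diameter, 18 mm high, origin under its centre
- screwdriver: bystander: yellow-handled screwdriver lying, 170 mm long along its x
- pliers: bystander: green-handled pliers lying, 150 mm long along its x
- jar: bystander: small jar with a blue lid, 56 mm diameter, 70 mm high
- cover: bystander: cream box cover lying flat, 100 x 130 x 14 mm
- mug: bystander: blue mug, 72 mm diameter, 85 mm high
Not all that is in view belongs to the job. What is meant by the part that bears relay_center is not pink, and is the smaller of those in its own colour.

How it is judged:
By the outcome, as a careful person would: the job done as asked, in the order asked, and still so for the second after the job is handed in, with the robot touching nothing.
Of contactor, relay, breaker, gland only 2 to 4 are there at a start; the rules pass over those that are not, and their reading is None.
At some moment in a run one of contactor, relay, breaker, gland may be knocked a few centimetres aside while the robot is not near it.
Once in a run the grip may slacken for a moment while it holds something.
It also fails if it takes over 210 s, if anything falls off the work surface, if the arm or the gripper's body presses on something with over 40 N, if the wrist force passes 120 N, or if a joint passes its speed limit or range.

## Working session

There is one attempt and no reset: what is moved stays moved. The work goes in short steps, Python scripts to look and compute and a tool call to move; the robot and the scene stay as the last step left them, time stands still between calls to the robot, and variables do not carry over. Pictures are saved under pics/ and viewed, about 12 in all and at most 16, crops included, and the job is handed in when it is done.

Besides the shell and the picture viewer there is one more tool, called as name(argument=value, ...) on one line, values as JSON. play_rows: Moves the arm, as the interface text tells. Its arguments: {"type":"object","properties":{"targets":{"type":"array","items":{"type":"object","properties":{"translation":{"type":"array","items":{"type":"number"}},"twist":{"type":"number"}}}},"hand":{"type":"number"},"squeeze":{"type":"number"}},"required":["targets"]}

```bash
mkdir -p pics; ls; cat > h.py <<'E'
import numpy as np, cv2
from plant import ctrl
def grab(n):
    c=ctrl.get_calibration(n); p,d=ctrl.grab_frame(n); return p,d,np.array(c["camera_matrix"]),np.array(c["pose"]),c
def save(p,f): cv2.imwrite("pics/"+f,p[:,:,::-1])
def cloud(d,K,T):
    v,u=np.mgrid[:d.shape[0],:d.shape[1]]
    P=np.stack([(u-K[0,2])/K[0,0]*d,-(v-K[1,2])/K[1,1]*d,-d],-1)
    return P@T[:3,:3].T+T[:3,3]
def ray(u,v,z,K,T):
    r=T[:3,:3]@np.array([(u-K[0,2])/K[0,0],-(v-K[1,2])/K[1,1],-1]); o=T[:3,3]
    return o+r*(z-o[2])/r[2]
E
python3 - <<'E'
from h import *
print(ctrl.observe())
for n in("top","scene"):
    p,d,K,T,c=grab(n); save(p,n+"0.png"); np.savez(n+"0.npz",p=p,d=d,K=K,T=T); print(n,K,T,[k for k in c])
E
```

```text
pics
{'clock': 0.0, 'qpos': array([-1.31597399e+00,  8.74161198e-02,  1.75115423e-01,  1.65981763e+00,
       -4.28710296e-06,  1.57081896e+00]), 'joint_velocities': array([ 4.71442434e-05,  7.47557476e-05,  3.91708576e-04,  6.23400137e-04,
       -1.28046404e-03, -3.84827127e-04]), 'joint_torque': array([-1.04218830e-04, -5.20390213e+01,  4.64799929e+01,  1.64374639e-02,
       -1.45422473e-05, -2.39188876e-05]), 'tool_pos': array([ 0.13857711, -0.53200125,  0.23059765]), 'orientation': array([ 9.91895393e-01,  1.27055472e-01, -8.61244164e-05, -6.55366507e-04]), 'ft_force': array([ 0.06626303, -0.93161636, -0.7767065 ]), 'ft_torque': array([0.01692742, 0.00113215, 0.0138151 ]), 'grip_width': 1.0023993685585468}
top [[452.27439791   0.         309.48587835]
 [  0.         452.27439791 238.43644038]
 [  0.           0.           1.        ]] [[-0.01840861  0.99576328 -0.09009221  0.48977025]
 [-0.99980925 -0.01892145 -0.00484152  0.00614697]
 [-0.00652568  0.0899859   0.99592166  1.06659304]
 [ 0.          0.          0.          1.        ]] ['camera_matrix', 'pose']
scene [[621.86554025   0.         318.26728436]
 [  0.         621.86554025 241.69393589]
 [  0.           0.           1.        ]] [[ 0.05359122 -0.76574462  0.64090807  1.38442349]
 [ 0.99852184  0.03527018 -0.04135392 -0.03046563]
 [ 0.0090616   0.64217691  0.7665029   1.1187671 ]
 [ 0.          0.          0.          1.        ]] ['camera_matrix', 'pose']
```

View pics/top0.png

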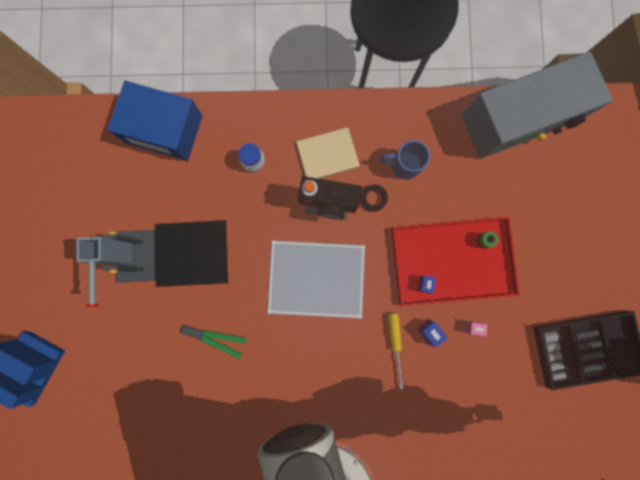

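View pics/scene0.png

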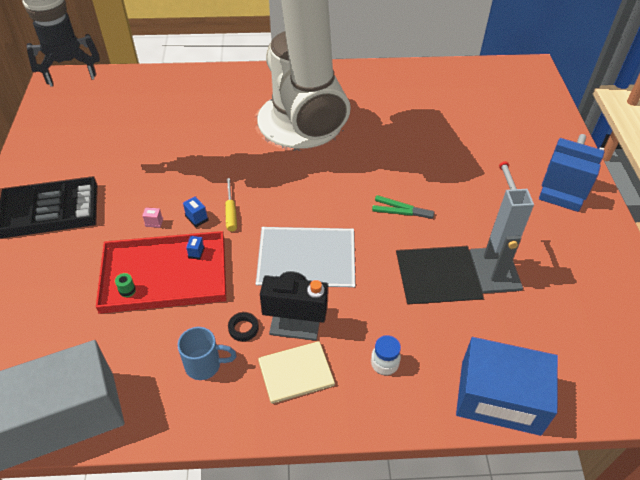

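```bash
cat > m0.py <<'E'
from h import *
out=[]
for n in("top","scene"):
    z=np.load(n+"0.npz"); p,d,K,T=[z[k] for k in "pdKT"]; P=cloud(d,K,T)
    hsv=cv2.cvtColor(p,cv2.COLOR_RGB2HSV)
    M={"red":((0,200,120),(4,255,255)),"blue":((110,150,60),(130,255,255)),"green":((45,120,40),(75,255,255)),"pink":((140,60,120),(179,150,255)),"orange":((5,200,220),(15,255,255)),"black":((0,0,0),(179,90,45)),"mat":((95,15,120),(120,80,190)),"white":((0,0,190),(179,40,255)),"knob":((0,180,150),(5,255,255))}
    for k,(a,b) in M.items():
        m=cv2.inRange(hsv,a,b); nn,L,S,C=cv2.connectedComponentsWithStats(m)
        for i in range(1,nn):
            if S[i,4]>25 and S[i,4]<20000:
                q=P[(L==i)&(d>0)]
                if len(q)<10: continue
                r=cv2.minAreaRect(q[:,:2].astype(np.float32)*1000)
                print(n,k,S[i,4],C[i].round(1),"med",np.median(q,0).round(3),"z5-95",np.percentile(q[:,2],[5,95]).round(3),"rect",[np.round(x,0) for x in r])
z=np.load("top0.npz");p=z['p']; a=cv2.resize(p[215:350,380:530],None,fx=4,fy=4,interpolation=cv2.INTER_CUBIC)
z=np.load("scene0.npz");b=cv2.resize(z['p'][180:315,90:240],None,fx=4,fy=4,interpolation=cv2.INTER_CUBIC)
save(cv2.resize(np.hstack([a,b]),(800,360)),"crop0.png")
E
python3 m0.py
```

```text
top red 28 [442.6 229.9] med [ 0.602 -0.304  0.005] z5-95 [0.002 0.008] rect [array([ 602., -303.]), array([19., 21.]), np.float64(40.0)]
top blue 617 [176.5 122.9] med [0.839 0.298 0.099] z5-95 [0.089 0.102] rect [array([841., 305.]), array([ 50., 118.]), np.float64(77.0)]
top blue 28 [157.8 131. ] med [0.82  0.34  0.099] z5-95 [0.096 0.101] rect [array([820., 340.]), array([20., 15.]), np.float64(27.0)]
top blue 280 [249.1 153.8] med [0.774 0.144 0.069] z5-95 [0.066 0.072] rect [array([774., 144.]), array([42., 41.]), np.float64(23.0)]
top blue 39 [ 15.9 348.7] med [0.352 0.65  0.072] z5-95 [0.048 0.107] rect [array([353., 654.]), array([45.,  3.]), np.float64(62.0)]
top blue 38 [  4.9 378.7] med [0.289 0.67  0.076] z5-95 [0.065 0.091] rect [array([290., 663.]), array([21., 43.]), np.float64(9.0)]
top blue 26 [ 30.  386.8] med [0.265 0.626 0.064] z5-95 [0.035 0.09 ] rect [array([272., 616.]), array([19., 37.]), np.float64(26.0)]
top green 319 [221.2 341.4] med [0.356 0.219 0.011] z5-95 [0.008 0.014] rect [array([352., 216.]), array([94., 43.]), np.float64(71.0)]
top pink 29 [442.1 
[... 6043 characters left out ...]
ite 4886 [308.  253.7] med [0.487 0.009 0.003] z5-95 [-0.001  0.008] rect [array([530.,  -3.]), array([220., 257.]), np.float64(86.0)]
scene white 44 [312.5 292.4] med [0.69  0.002 0.135] z5-95 [0.133 0.138] rect [array([687.,   4.]), array([30., 14.]), np.float64(43.0)]
scene white 130 [376.4 361.8] med [0.791 0.124 0.034] z5-95 [0.014 0.047] rect [array([789., 128.]), array([46., 13.]), np.float64(33.0)]
scene white 1237 [127.  475.7] med [ 0.701 -0.521 -0.75 ] z5-95 [-0.758 -0.742] rect [array([ 707., -620.]), array([ 51., 582.]), np.float64(1.0)]
scene knob 5981 [165.8 271.4] med [ 0.524 -0.316  0.006] z5-95 [0.001 0.026] rect [array([ 527., -321.]), array([187., 272.]), np.float64(4.0)]
```

View crop.

View pics/crop0.png

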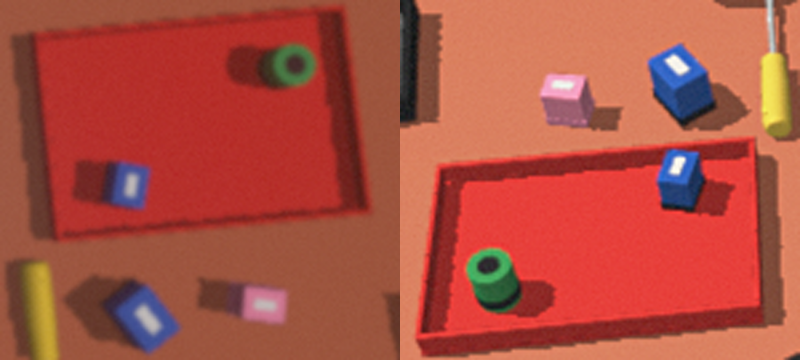

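```bash
cat >> h.py <<'E'
from scipy.spatial.transform import Rotation as Ro
def pose():
    s=ctrl.observe(); return np.array(s["tool_pos"]),Ro.from_quat(s["orientation"]),s
def rel(*wps,off=None):
    "waypoints (x,y,z,yaw deg of tool x) -> rows in the tool frame of now"
    p,R,s=pose(); x=R.as_matrix()[:,0]; yaw=np.degrees(np.arctan2(x[1],x[0]))
    print("t",round(s["clock"],2),"tcp",p.round(4),"yaw",yaw.round(2),"tilt",R.as_matrix()[:2,2].round(4),"F",np.round(s["ft_force"],1),"w",round(s["grip_width"],3),"q",np.round(s["qpos"],2))
    for w in wps:
        d=R.inv().apply(np.array(w[:3])-p); tw=-(w[3]-yaw); tw=(tw+90)%180-90
        print(w,"->",d.round(4),"twist",round(tw,1))
def rect(m,z,K,T,u0=0,v0=0):
    c=max(cv2.findContours(m.astype(np.uint8),cv2.RETR_EXTERNAL,cv2.CHAIN_APPROX_NONE)[0],key=cv2.contourArea)[:,0]
    w=np.array([ray(u,v,z,K,T)[:2] for u,v in c])*1000
    return cv2.minAreaRect(w.astype(np.float32))
E
python3 - <<'E'
from h import *
z=np.load("top0.npz"); p,d,K,T=[z[k] for k in "pdKT"]; P=cloud(d,K,T); hsv=cv2.cvtColor(p,cv2.COLOR_RGB2HSV)
def R(u0,v0,u1,v1,a,b,z,n):
    m=cv2.inRange(hsv,a,b); k=np.zeros_like(m); k[v0:v1,u0:u1]=m[v0:v1,u0:u1]
    print(n,rect(cv2.morphologyEx(k,cv2.MORPH_CLOSE,np.ones((5,5))),z,K,T))
R(150,210,235,295,(0,0,0),(179,90,60),.004,"pad")
R(255,232,380,325,(90,0,90),(130,90,255),.003,"mat")
R(385,212,525,312,(0,200,90),(3,255,255),.026,"case")
R(410,270,440,300,(105,120,50),(130,255,255),.045,"relay")
R(470,225,505,252,(45,100,30),(80,255,255),.047,"gland")
R(295,176,325,202,(5,180,150),(15,255,255),.151,"release")
for n in("top","scene"):
    z=np.load(n+"0.npz"); P=cloud(z['d'],z['K'],z['T']); 
    for nm,lo,hi in(("rod",(.44,.36,.2),(.525,.47,.26)),("tubetop",(.52,.37,.225),(.59,.47,.26)),("shutter",(.64,-.06,.14),(.75,.06,.165)),("camdeck",(.62,-.15,.12),(.78,.1,.138)),("uprights",(.49,.37,.148),(.6,.47,.165))):
        k=np.all((P>lo)&(P<hi),-1); q=P[k]
        if len(q)>5: print(n,nm,len(q),"med",np.median(q,0).round(3),"p2",np.percentile(q,2,0).round(3),"p98",np.percentile(q,98,0).round(3), np.polyfit(q[:,0],q[:,1],1).round(3))
rel((.473,.415,.30,0))
E
```

```text
pad ((556.7155151367188, 294.1723937988281), (144.14041137695312, 169.3896026611328), 1.6600422859191895)
mat ((490.93353271484375, -1.9307632446289062), (208.7965087890625, 158.53709411621094), 85.72782135009766)
case ((527.9061889648438, -337.1556396484375), (174.4246368408203, 234.02638244628906), 3.775674343109131)
relay ((474.2779235839844, -253.150390625), (22.091575622558594, 29.10561752319336), 79.49864196777344)
gland ((573.0220947265625, -395.1492919921875), (29.665508270263672, 27.19829750061035), 88.90684509277344)
release ((679.7158203125, 9.627259254455566), (12.330796241760254, 14.591692924499512), 88.9165267944336)
top rod 314 med [0.483 0.412 0.232] p2 [0.448 0.405 0.226] p98 [0.524 0.42  0.238] [0.03  0.398]
top tubetop 407 med [0.551 0.415 0.237] p2 [0.522 0.394 0.226] p98 [0.575 0.438 0.242] [-0.003  0.417]
top shutter 274 med [ 0.674 -0.04   0.145] p2 [ 0.656 -0.058  0.141] p98 [0.689 0.018 0.153] [ 1.501 -1.038]
top camdeck 1137 med [ 0.668 -0.027  0.129] p2 [ 0.637 -0.095  0.121] p98 [0.703 0.029 0.135] [ 0.706 -0.504]
top uprights 248 med [0.549 0.409 0.155] p2 [0.516 0.394 0.149] p98 [0.589 0.435 0.165] [-0.024  0.424]
scene rod 200 med [0.478 0.414 0.234] p2 [0.447 0.408 0.225] p98 [0.521 0.424 0.239] [0.037 0.397]
scene tubetop 448 med [0.554 0.418 0.236] p2 [0.53  0.396 0.225] p98 [0.577 0.441 0.243] [-0.036  0.438]
scene shutter 325 med [ 0.677 -0.038  0.145] p2 [ 0.656 -0.059  0.14 ] p98 [0.692 0.02  0.154] [ 1.6   -1.106]
scene camdeck 1163 med [ 0.684 -0.026  0.13 ] p2 [ 0.633 -0.093  0.121] p98 [0.706 0.031 0.136] [ 0.701 -0.507]
scene uprights 252 med [0.575 0.414 0.155] p2 [0.534 0.396 0.148] p98 [0.594 0.44  0.164] [0.48  0.138]
t 0.1 tcp [ 0.1386 -0.532   0.2307] yaw 14.6 tilt [-0.0003  0.0012] F [-0.  -0.4 -0. ] w 0.997 q [-1.32  0.09  0.18  1.66 -0.    1.57]
(0.473, 0.415, 0.3, 0) -> [ 0.5623 -0.8323 -0.0684] twist 14.6
```

play_rows(targets=[{"translation": [0.045,-0.043,-0.02],"twist": 4},{"translation": [0.09,-0.085,-0.04],"twist": 12.6},{"translation": [0.135,-0.13,-0.06],"twist": 12.6},{"translation": [0.18,-0.172,-0.08],"twist": 12.6},{"translation": [0.225,-0.215,-0.09],"twist": 12.6},{"translation": [0.27,-0.258,-0.09],"twist": 12.6},{"translation": [0.33,-0.3,-0.09],"twist": 12.6},{"translation": [0.381,-0.347,-0.09],"twist": 12.6}], hand=-0.2, squeeze=30)

```text
clock: 1.1
tool_pos: [0.4045, -0.1223, 0.3209]
orientation: [1.0, 0.017, -0.0, -0.0]
ft_force: [0.8, -1.7, -0.0]
grip_width: 0.403
```

```bash
python3 -c "
from h import *
rel((.474,.413,.32,2))"
```

```text
t 1.1 tcp [ 0.4045 -0.1223  0.3209] yaw 1.99 tilt [-0.0001  0.001 ] F [ 0.8 -1.7 -0. ] w 0.403 q [-0.29 -0.16  0.11  1.85  0.    2.81]
(0.474, 0.413, 0.32, 2) -> [ 0.0881 -0.5325  0.0014] twist -0.0
```

play_rows(targets=[{"translation": [0.0,-0.05,0],"twist": -10.7},{"translation": [0.02,-0.11,0],"twist": -21.4},{"translation": [0.04,-0.17,0],"twist": -32},{"translation": [0.05,-0.23,0],"twist": -42.8},{"translation": [0.06,-0.29,0],"twist": -53.5},{"translation": [0.07,-0.35,0],"twist": -64},{"translation": [0.08,-0.41,0],"twist": -75},{"translation": [0.088,-0.47,0],"twist": -85}])

```text
clock: 2.1
tool_pos: [0.4759, 0.3526, 0.3209]
orientation: [0.723, 0.691, 0.0, -0.0]
ft_force: [0.7, -1.2, 0.2]
grip_width: 0.399
```

```bash
python3 -c "
from h import *
rel((.474,.413,.32,182))"
```

```text
t 2.1 tcp [0.4759 0.3526 0.3209] yaw 87.35 tilt [-0.0003  0.0007] F [ 0.7 -1.2  0.2] w 0.399 q [0.64 0.25 0.55 1.86 0.   2.25]
(0.474, 0.413, 0.32, 182) -> [ 0.0603 -0.0047  0.001 ] twist 85.4
```

play_rows(targets=[{"translation": [0.03,-0.002,0],"twist": -10.7},{"translation": [0.06,-0.005,0],"twist": -21.4},{"translation": [0.06,-0.005,0],"twist": -32},{"translation": [0.06,-0.005,0],"twist": -42.8},{"translation": [0.06,-0.005,0],"twist": -53.5},{"translation": [0.06,-0.005,0],"twist": -64},{"translation": [0.06,-0.005,0],"twist": -75},{"translation": [0.06,-0.005,0],"twist": -85.5}])

```text
clock: 3.1
tool_pos: [0.4737, 0.4127, 0.3205]
orientation: [0.059, 0.998, 0.0, -0.0]
ft_force: [0.9, -0.5, 0.3]
grip_width: 0.399
```

```bash
cat > wv.py <<'E'
from h import *
import sys
p,d,K,T,c=grab("wrist"); save(p,sys.argv[1]+".png"); np.savez(sys.argv[1]+".npz",p=p,d=d,K=K,T=T)
E
python3 wv.py w1; python3 - <<'E'
from h import *
z=np.load("w1.npz"); P=cloud(z['d'],z['K'],z['T'])
for nm,lo,hi in(("rod",(.44,.36,.222),(.525,.47,.25)),("tubetop",(.525,.37,.235),(.59,.47,.26))):
    q=P[np.all((P>lo)&(P<hi),-1)]
    if len(q)>5: print(nm,len(q),"med",np.median(q,0).round(4),"p2",np.percentile(q,2,0).round(3),"p98",np.percentile(q,98,0).round(3), np.polyfit(q[:,0],q[:,1],1).round(3))
print(z['T'])
rel((.474,.413,.209,182))
E
```

```text
rod 2247 med [0.4799 0.4167 0.2333] p2 [0.447 0.408 0.227] p98 [0.523 0.423 0.238] [0.032 0.401]
tubetop 1354 med [0.5543 0.4114 0.2398] p2 [0.531 0.397 0.235] p98 [0.575 0.435 0.241] [0.055 0.382]
[[ 0.11894469 -0.95564926 -0.26941908  0.4056359 ]
 [ 0.99290023  0.11479368  0.03116972  0.42166804]
 [ 0.00114029 -0.27121374  0.96251847  0.46306925]
 [ 0.          0.          0.          1.        ]]
t 3.15 tcp [0.4737 0.4127 0.3205] yaw 173.72 tilt [-0.0009  0.0001] F [-1.   0.3  0.7] w 0.402 q [0.72 0.36 0.67 1.89 0.   0.83]
(0.474, 0.413, 0.209, 182) -> [-0.0004  0.0003  0.1115] twist -8.3
```

View pics/w1.png

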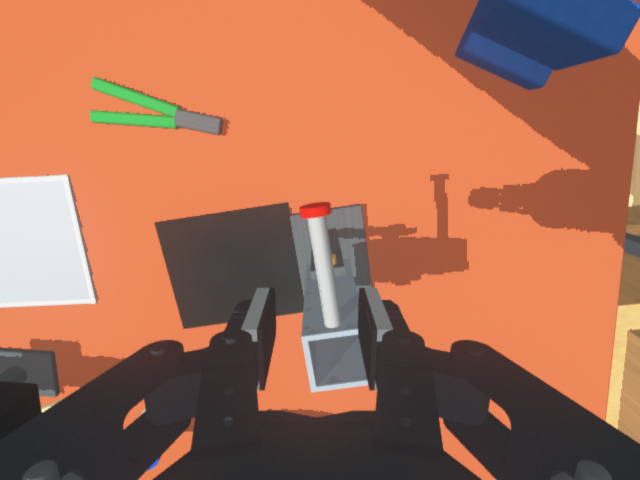

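play_rows(targets=[{"translation": [-0.001,0.0034,0.03],"twist": -8.3},{"translation": [-0.001,0.0034,0.07],"twist": -8.3},{"translation": [-0.001,0.0034,0.11],"twist": -8.3},{"translation": [-0.001,0.0034,0.1115],"twist": -8.3}])

```text
clock: 3.65
tool_pos: [0.4738, 0.4149, 0.2056]
orientation: [-0.016, 1.0, -0.002, -0.003]
ft_force: [0.5, -0.1, 0.9]
grip_width: 0.398
```

play_rows(targets=[{"translation": [0,0,0],"twist": 0},{"translation": [0,0,0],"twist": 0},{"translation": [0,0,0],"twist": 0},{"translation": [0,0,0],"twist": 0},{"translation": [0,0,0],"twist": 0}], hand=-1, squeeze=30)

```text
clock: 4.28
tool_pos: [0.474, 0.4152, 0.2071]
orientation: [-0.016, 1.0, -0.001, -0.002]
ft_force: [-2.4, -1.3, 6.2]
grip_width: 0.128
```

```bash
python3 - <<'E'
from h import *
import sys
p,R,s=pose(); th=np.radians(1.9); r=.088
W=[]
for q in np.linspace(0,2.2,17)[1:]:
    W.append((p[0]+r*np.sin(q)*np.sin(th),p[1]-r*np.sin(q)*np.cos(th),p[2]-r*(1-np.cos(q)),181.9))
rel(*[tuple(np.round(w,4)) for w in W])
E
```

```text
t 4.28 tcp [0.474  0.4152 0.2071] yaw -178.12 tilt [-0.004  -0.0026] F [-2.4 -1.3  6.2] w 0.128 q [0.72 0.28 0.35 1.65 0.   0.69]
(np.float64(0.4744), np.float64(0.4031), np.float64(0.2062), np.float64(181.9)) -> [ 0.     -0.0121  0.0009] twist -0.0
(np.float64(0.4748), np.float64(0.3913), np.float64(0.2038), np.float64(181.9)) -> [ 0.     -0.0239  0.0033] twist -0.0
(np.float64(0.4752), np.float64(0.3799), np.float64(0.1997), np.float64(181.9)) -> [-0.     -0.0353  0.0075] twist -0.0
(np.float64(0.4756), np.float64(0.3692), np.float64(0.1941), np.float64(181.9)) -> [-0.0001 -0.046   0.0131] twist -0.0
(np.float64(0.4759), np.float64(0.3594), np.float64(0.1871), np.float64(181.9)) -> [-0.0001 -0.0558  0.0201] twist -0.0
(np.float64(0.4762), np.float64(0.3506), np.float64(0.1788), np.float64(181.9)) -> [-0.0002 -0.0645  0.0284] twist -0.0
(np.float64(0.4764), np.float64(0.343), np.float64(0.1694), np.float64(181.9)) -> [-0.0001 -0.0721  0.0379] twist -0.0
(np.float64(0.4766), np.float64(0.3368), np.float64(0.159), np.float64(181.9)) -> [-0.0002 -0.0783  0.0483] twist -0.0
(np.float64(
[... 245 characters left out ...]
), np.float64(0.3274), np.float64(0.1242), np.float64(181.9)) -> [-0.0004 -0.0876  0.0831] twist -0.0
(np.float64(0.477), np.float64(0.3275), np.float64(0.1121), np.float64(181.9)) -> [-0.0005 -0.0875  0.0952] twist -0.0
(np.float64(0.4769), np.float64(0.3293), np.float64(0.1002), np.float64(181.9)) -> [-0.0005 -0.0857  0.1071] twist -0.0
(np.float64(0.4768), np.float64(0.3327), np.float64(0.0886), np.float64(181.9)) -> [-0.0005 -0.0822  0.1187] twist -0.0
(np.float64(0.4766), np.float64(0.3376), np.float64(0.0775), np.float64(181.9)) -> [-0.0005 -0.0773  0.1298] twist -0.0
(np.float64(0.4764), np.float64(0.3441), np.float64(0.0673), np.float64(181.9)) -> [-0.0006 -0.0708  0.14  ] twist -0.0
```

play_rows(targets=[{"translation": [0,-0.012,0.001],"twist": 0},{"translation": [0,-0.024,0.0033],"twist": 0},{"translation": [0,-0.0353,0.0075],"twist": 0},{"translation": [0,-0.046,0.0131],"twist": 0},{"translation": [0,-0.0558,0.0201],"twist": 0},{"translation": [0,-0.0645,0.0284],"twist": 0},{"translation": [0,-0.0721,0.0379],"twist": 0},{"translation": [0,-0.0783,0.0483],"twist": 0}])

```text
clock: 5.28
tool_pos: [0.4768, 0.3368, 0.1587]
orientation: [-0.016, 1.0, -0.001, -0.002]
ft_force: [2.5, 6.9, 2.9]
grip_width: 0.124
```

```bash
python3 - <<'E'
from h import *
th=np.radians(1.9); r=.088; p=(.474,.4152,.2071)
W=[]
for q in np.linspace(0,2.2,17)[9:]:
    W.append((p[0]+r*np.sin(q)*np.sin(th),p[1]-r*np.sin(q)*np.cos(th),p[2]-r*(1-np.cos(q)),181.9))
rel(*[tuple(float(x) for x in np.round(w,4)) for w in W])
E
```

```text
t 5.28 tcp [0.4768 0.3368 0.1587] yaw -178.12 tilt [-0.003  -0.0016] F [2.5 6.9 2.9] w 0.124 q [0.61 0.16 0.11 1.53 0.   0.58]
(0.4768, 0.3321, 0.1479, 181.9) -> [ 0.0001 -0.0046  0.0108] twist -0.0
(0.4769, 0.3289, 0.1362, 181.9) -> [ 0.0001 -0.0078  0.0225] twist -0.0
(0.4769, 0.3274, 0.1242, 181.9) -> [ 0.0001 -0.0093  0.0345] twist -0.0
(0.4769, 0.3275, 0.1121, 181.9) -> [ 0.     -0.0092  0.0466] twist -0.0
(0.4768, 0.3293, 0.1002, 181.9) -> [ 0.     -0.0074  0.0585] twist -0.0
(0.4767, 0.3327, 0.0886, 181.9) -> [-0.     -0.004   0.0701] twist -0.0
(0.4766, 0.3377, 0.0776, 181.9) -> [-0.0001  0.0011  0.0811] twist -0.0
(0.4764, 0.3441, 0.0673, 181.9) -> [-0.0001  0.0075  0.0914] twist -0.0
```

play_rows(targets=[{"translation": [0,-0.0046,0.0108],"twist": 0},{"translation": [0,-0.0078,0.0225],"twist": 0},{"translation": [0,-0.0093,0.0345],"twist": 0},{"translation": [0,-0.0092,0.0466],"twist": 0},{"translation": [0,-0.0074,0.0585],"twist": 0},{"translation": [0,-0.004,0.0701],"twist": 0},{"translation": [0,0.0011,0.0811],"twist": 0},{"translation": [0,0.0075,0.0914],"twist": 0}])

```text
clock: 6.28
tool_pos: [0.4764, 0.3422, 0.0655]
orientation: [-0.016, 1.0, -0.003, -0.002]
ft_force: [4.3, -7.9, 0.6]
grip_width: 0.125
```

```bash
python3 - <<'E'
from h import *
rel()
p,d,K,T,c=grab("scene"); np.savez("s1.npz",p=p,d=d,K=K,T=T)
save(cv2.resize(p[150:310,380:560],None,fx=4,fy=3.7),"s1.png")
E
```

```text
t 6.28 tcp [0.4764 0.3422 0.0655] yaw -178.21 tilt [-0.0032 -0.0062] F [ 4.3 -7.9  0.6] w 0.125 q [ 0.62  0.18 -0.04  1.36 -0.    0.59]
```

View pics/s1.png

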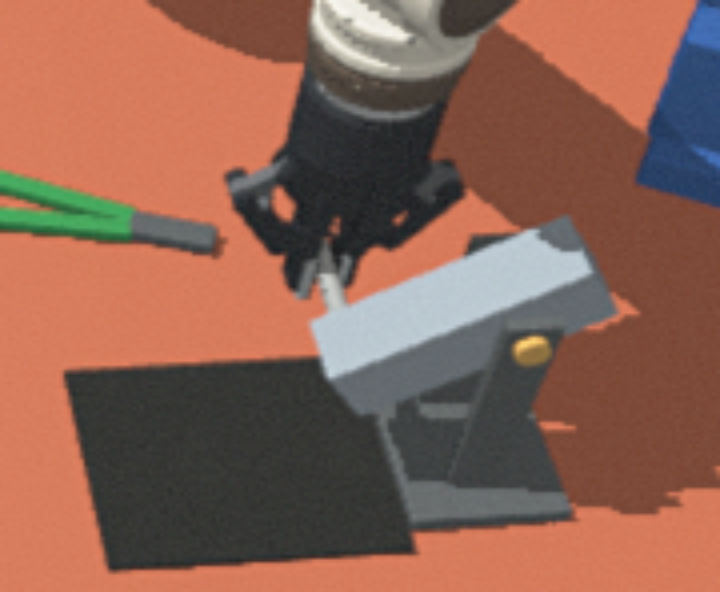

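play_rows(targets=[{"translation": [0,0.004,0.005],"twist": 0},{"translation": [0,0.004,0.005],"twist": 0},{"translation": [0,0.004,0.005],"twist": 0},{"translation": [0,0.004,0.005],"twist": 0},{"translation": [0,0.004,0.005],"twist": 0},{"translation": [0,0.004,0.005],"twist": 0}])

```text
clock: 7.08
tool_pos: [0.4764, 0.3469, 0.0582]
orientation: [-0.016, 1.0, -0.003, -0.002]
ft_force: [4.3, 3.0, -1.4]
grip_width: 0.127
```

```bash
python3 - <<'E'
from h import *
rel()
p,d,K,T,c=grab("top"); np.savez("t1.npz",p=p,d=d,K=K,T=T)
q,d,K,T,c=grab("scene"); np.savez("s2.npz",p=q,d=d,K=K,T=T)
save(np.hstack([cv2.resize(p[190:320,60:260],None,fx=2,fy=3),cv2.resize(q[180:310,380:580],None,fx=2,fy=3)]),"s2.png")
E
```

```text
t 7.08 tcp [0.4764 0.3469 0.0582] yaw -178.19 tilt [-0.0036 -0.0064] F [ 4.3  3.  -1.4] w 0.127 q [ 0.63  0.19 -0.04  1.34 -0.    0.6 ]
```

View pics/s2.png

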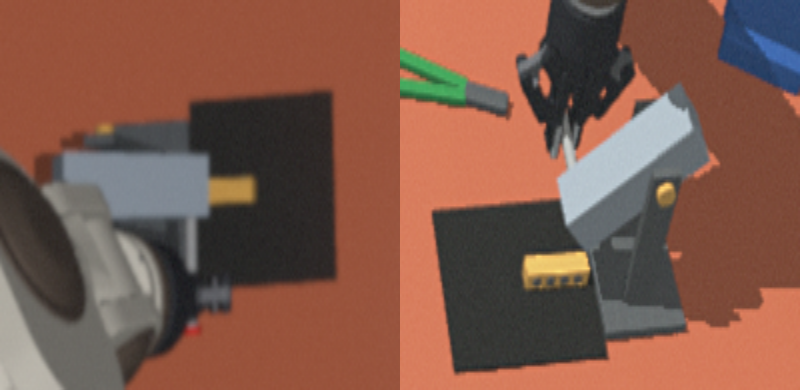

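```bash
cat > bar.py <<'E'
from h import *
import sys
for f,n in((sys.argv[1],"top"),(sys.argv[2],"scene")):
    z=np.load(f); p,d,K,T=[z[k] for k in "pdKT"]; P=cloud(d,K,T); hsv=cv2.cvtColor(p,cv2.COLOR_RGB2HSV)
    m=(cv2.inRange(hsv,(15,90,70),(30,255,255))>0)&np.all((P>(.45,.15,.0))&(P<(.65,.45,.035)),-1)
    q=P[m]; print(n,len(q),np.percentile(q,[3,50,97],0).round(3), rect(m,.022,K,T))
    k=np.all((P>(.5,.2,.05))&(P<(.6,.5,.25)),-1); print("tube",np.percentile(P[k],[2,98],0).round(3))
E
python3 bar.py t1.npz s2.npz
```

```text
top 227 [[0.547 0.299 0.002]
 [0.556 0.322 0.021]
 [0.569 0.347 0.025]] ((556.5594482421875, 320.04937744140625), (22.41351890563965, 53.71714401245117), 2.7417516708374023)
tube [[0.505 0.326 0.082]
 [0.588 0.446 0.213]]
scene 351 [[0.534 0.302 0.003]
 [0.561 0.334 0.021]
 [0.568 0.37  0.027]] ((562.2151489257812, 333.21307373046875), (33.559852600097656, 76.27784729003906), 0.7461298704147339)
tube [[0.503 0.326 0.064]
 [0.592 0.455 0.235]]
```

```bash
cat > arc.py <<'E'
from h import *
import sys
a,b,n=map(float,sys.argv[1:4]); th=np.radians(1.9); r=.088; p=(.474,.4152,.2071)
rel(*[tuple(float(v) for v in np.round((p[0]+r*np.sin(q)*np.sin(th),p[1]-r*np.sin(q)*np.cos(th),p[2]-r*(1-np.cos(q)),181.9),4)) for q in np.linspace(a,b,int(n)+1)[1:]])
E
python3 arc.py 2.28 0.45 16
```

```text
t 7.17 tcp [0.4764 0.347  0.0582] yaw -178.18 tilt [-0.0036 -0.0064] F [ 4.4  2.2 -1.1] w 0.127 q [ 0.63  0.19 -0.04  1.34 -0.    0.6 ]
(0.4764, 0.3424, 0.0698, 181.9) -> [ 0.0002 -0.0046 -0.0116] twist -0.1
(0.4766, 0.3372, 0.0784, 181.9) -> [ 0.0002 -0.0099 -0.0202] twist -0.1
(0.4767, 0.3331, 0.0876, 181.9) -> [ 0.0002 -0.0141 -0.0293] twist -0.1
(0.4768, 0.33, 0.0972, 181.9) -> [ 0.0003 -0.0172 -0.0389] twist -0.1
(0.4769, 0.3281, 0.1071, 181.9) -> [ 0.0003 -0.0192 -0.0488] twist -0.1
(0.4769, 0.3273, 0.1171, 181.9) -> [ 0.0003 -0.0201 -0.0588] twist -0.1
(0.4769, 0.3276, 0.1271, 181.9) -> [ 0.0004 -0.0198 -0.0688] twist -0.1
(0.4769, 0.3291, 0.1371, 181.9) -> [ 0.0003 -0.0184 -0.0788] twist -0.1
(0.4768, 0.3317, 0.1468, 181.9) -> [ 0.0004 -0.0158 -0.0885] twist -0.1
(0.4766, 0.3354, 0.1561, 181.9) -> [ 0.0005 -0.0122 -0.0979] twist -0.1
(0.4765, 0.3402, 0.165, 181.9) -> [ 0.0005 -0.0074 -0.1068] twist -0.1
(0.4763, 0.3459, 0.1733, 181.9) -> [ 0.0005 -0.0018 -0.1151] twist -0.1
(0.4761, 0.3525, 0.1808, 181.9) -> [ 0.0006  0.0048 -0.1227] twist -0.1
(0.4758, 0.36, 0.1876, 181.9) -> [ 0.0007  0.0122 -0.1295] twist -0.1
(0.4756, 0.3682, 0.1935, 181.9) -> [ 0.0006  0.0204 -0.1355] twist -0.1
(0.4753, 0.3769, 0.1983, 181.9) -> [ 0.0007  0.0291 -0.1403] twist -0.1
```

play_rows(targets=[{"translation": [0,-0.0046,-0.009],"twist": 0},{"translation": [0,-0.0099,-0.0195],"twist": 0},{"translation": [0,-0.0141,-0.0293],"twist": 0},{"translation": [0,-0.0172,-0.0389],"twist": 0},{"translation": [0,-0.0192,-0.0488],"twist": 0},{"translation": [0,-0.0201,-0.0588],"twist": 0},{"translation": [0,-0.0198,-0.0688],"twist": 0},{"translation": [0,-0.0184,-0.0788],"twist": 0}])

```text
clock: 8.18
tool_pos: [0.4769, 0.3291, 0.1376]
orientation: [-0.016, 1.0, -0.003, -0.002]
ft_force: [1.8, 1.8, -6.2]
grip_width: 0.128
```

```bash
python3 arc.py 1.365 0.45 8
```

```text
t 8.18 tcp [0.4769 0.3291 0.1376] yaw -178.18 tilt [-0.0042 -0.0067] F [ 1.8  1.8 -6.2] w 0.128 q [ 0.61  0.15  0.06  1.49 -0.    0.57]
(0.4768, 0.3317, 0.1468, 181.9) -> [ 0.0001  0.0026 -0.0092] twist -0.1
(0.4766, 0.3354, 0.1561, 181.9) -> [ 0.0002  0.0062 -0.0185] twist -0.1
(0.4765, 0.3402, 0.165, 181.9) -> [ 0.0002  0.0109 -0.0275] twist -0.1
(0.4763, 0.3459, 0.1733, 181.9) -> [ 0.0003  0.0166 -0.0358] twist -0.1
(0.4761, 0.3525, 0.1808, 181.9) -> [ 0.0003  0.0232 -0.0434] twist -0.1
(0.4758, 0.36, 0.1876, 181.9) -> [ 0.0004  0.0306 -0.0502] twist -0.1
(0.4756, 0.3682, 0.1935, 181.9) -> [ 0.0003  0.0388 -0.0562] twist -0.1
(0.4753, 0.3769, 0.1983, 181.9) -> [ 0.0004  0.0474 -0.061 ] twist -0.1
```

play_rows(targets=[{"translation": [0,0.0026,-0.0092],"twist": 0},{"translation": [0,0.0062,-0.0185],"twist": 0},{"translation": [0,0.0109,-0.0275],"twist": 0},{"translation": [0,0.0166,-0.0358],"twist": 0},{"translation": [0,0.0232,-0.0434],"twist": 0},{"translation": [0,0.0306,-0.0502],"twist": 0},{"translation": [0,0.0388,-0.0562],"twist": 0},{"translation": [0,0.0474,-0.061],"twist": 0}])

```text
clock: 9.18
tool_pos: [0.4756, 0.3754, 0.2016]
orientation: [-0.015, 1.0, -0.004, -0.001]
ft_force: [-3.5, -14.0, 12.3]
grip_width: 0.128
```

play_rows(targets=[{"translation": [0,0,0],"twist": 0},{"translation": [0,0,0],"twist": 0},{"translation": [0,0,-0.03],"twist": 0},{"translation": [0,0,-0.07],"twist": 0},{"translation": [0,0,-0.07],"twist": 0}], hand=-0.3)

```text
clock: 9.8
tool_pos: [0.4763, 0.3767, 0.2748]
orientation: [-0.015, 1.0, -0.002, 0.001]
ft_force: [0.1, 0.1, -0.3]
grip_width: 0.349
```

```bash
python3 - <<'E'
from h import *
rel((.556,.22,.28,92),(.556,.22,.28,92))
p,d,K,T,c=grab("top"); np.savez("t2.npz",p=p,d=d,K=K,T=T)
q,d,K,T,c=grab("scene"); np.savez("s3.npz",p=q,d=d,K=K,T=T)
E
python3 bar.py t2.npz s3.npz
```

```text
t 9.8 tcp [0.4763 0.3767 0.2748] yaw -178.24 tilt [ 0.0014 -0.0047] F [ 0.1  0.1 -0.3] w 0.349 q [ 0.67  0.26  0.45  1.77 -0.    0.64]
(0.556, 0.22, 0.28, 92) -> [-0.0749 -0.1591 -0.0044] twist 89.8
(0.556, 0.22, 0.28, 92) -> [-0.0749 -0.1591 -0.0044] twist 89.8
top 320 [[0.546 0.299 0.001]
 [0.556 0.333 0.02 ]
 [0.568 0.371 0.025]] ((556.1264038085938, 331.5295104980469), (22.618770599365234, 76.9140625), 1.7862026691436768)
tube [[0.506 0.355 0.063]
 [0.589 0.446 0.239]]
scene 354 [[0.534 0.301 0.003]
 [0.561 0.335 0.021]
 [0.568 0.37  0.026]] ((562.28515625, 333.53192138671875), (33.614627838134766, 76.9383316040039), 0.8434199094772339)
tube [[0.516 0.359 0.055]
 [0.593 0.444 0.237]]
```

play_rows(targets=[{"translation": [0,-0.03,0],"twist": 10.7},{"translation": [-0.02,-0.06,0],"twist": 21.4},{"translation": [-0.04,-0.075,0],"twist": 32},{"translation": [-0.0774,-0.075,0],"twist": 42.7},{"translation": [-0.0774,-0.0751,0],"twist": 53.4},{"translation": [-0.0774,-0.0751,0],"twist": 64},{"translation": [-0.0774,-0.0751,0],"twist": 74.7},{"translation": [-0.0774,-0.0751,0],"twist": 85.3}])

```text
clock: 10.9
tool_pos: [0.5552, 0.3034, 0.2699]
orientation: [0.668, 0.744, -0.005, 0.001]
ft_force: [0.4, -1.0, -0.2]
grip_width: 0.351
```

```bash
python3 - <<'E'
from h import *
z=np.load("h.py") if 0 else None
p,d,K,T,c=grab("wrist"); np.savez("w2.npz",p=p,d=d,K=K,T=T)
P=cloud(d,K,T); hsv=cv2.cvtColor(p,cv2.COLOR_RGB2HSV)
m=(cv2.inRange(hsv,(15,90,70),(30,255,255))>0)&np.all((P>(.45,.15,.01))&(P<(.65,.45,.035)),-1)
q=P[m]; print(len(q),np.percentile(q,[3,50,97],0).round(3) if len(q) else 0, rect(m,.022,K,T) if len(q) else 0)
rel((.556,.304,.012,92),(.556,.304,.006,92))
E
```

```text
565 [[0.549 0.302 0.02 ]
 [0.557 0.318 0.022]
 [0.566 0.333 0.023]] ((557.4550170898438, 317.74932861328125), (18.45427131652832, 33.683349609375), 1.1336467266082764)
t 10.95 tcp [0.5552 0.3034 0.2699] yaw 95.59 tilt [-0.0045 -0.0088] F [-0.3 -0.1  0.6] w 0.348 q [ 0.5   0.33  0.54  1.79 -0.01  1.98]
(0.556, 0.304, 0.012, 92) -> [0.0026 0.0023 0.2579] twist 3.6
(0.556, 0.304, 0.006, 92) -> [0.0027 0.0023 0.2639] twist 3.6
```

play_rows(targets=[{"translation": [0.003,0.003,0.06],"twist": 3.6},{"translation": [0.003,0.003,0.12],"twist": 3.6},{"translation": [0.003,0.003,0.18],"twist": 3.6},{"translation": [0.003,0.003,0.23],"twist": 3.6},{"translation": [0.003,0.003,0.255],"twist": 3.6},{"translation": [0.003,0.003,0.261],"twist": 3.6}])

```text
clock: 11.7
tool_pos: [0.5549, 0.3035, 0.0059]
orientation: [0.694, 0.72, -0.007, 0.001]
ft_force: [-0.3, -0.7, 0.5]
grip_width: 0.349
```

play_rows(targets=[{"translation": [0,0,0],"twist": 0},{"translation": [0,0,0],"twist": 0},{"translation": [0,0,0],"twist": 0},{"translation": [0,0,0],"twist": 0}], hand=-1, squeeze=60)

```text
clock: 12.2
tool_pos: [0.5552, 0.3037, 0.0066]
orientation: [0.694, 0.72, -0.006, 0.001]
ft_force: [-1.0, 0.1, 0.9]
grip_width: 0.193
```

```bash
python3 -c "
from h import *
rel((.556,.25,.012,92),(.556,.25,.2,92))"
```

```text
t 12.2 tcp [0.5552 0.3037 0.0066] yaw 92.14 tilt [-0.0077 -0.0105] F [-1.   0.1  0.9] w 0.193 q [ 0.5   0.32  0.01  1.27 -0.01  2.04]
(0.556, 0.25, 0.012, 92) -> [-0.0537 -0.0013 -0.0049] twist 0.1
(0.556, 0.25, 0.2, 92) -> [-0.0557 -0.0028 -0.1929] twist 0.1
```

play_rows(targets=[{"translation": [-0.02,0,-0.002],"twist": 0},{"translation": [-0.04,0,-0.002],"twist": 0},{"translation": [-0.055,0,-0.002],"twist": 0},{"translation": [-0.055,0,0],"twist": 0}])

```text
clock: 12.7
tool_pos: [0.5575, 0.2472, 0.0073]
orientation: [0.695, 0.719, -0.006, 0.001]
ft_force: [-0.9, 0.4, -0.9]
grip_width: 0.193
```

play_rows(targets=[{"translation": [0,0,0],"twist": 0},{"translation": [0,0,0],"twist": 0},{"translation": [0.015,0,0.001],"twist": 0},{"translation": [0.029,0,0.001],"twist": 0},{"translation": [0.029,0,0.001],"twist": 0}], hand=-0.4)

```text
clock: 13.32
tool_pos: [0.5562, 0.2778, 0.0058]
orientation: [0.694, 0.72, -0.006, 0.001]
ft_force: [-0.3, -0.5, -0.2]
grip_width: 0.299
```

play_rows(targets=[{"translation": [0,0,0],"twist": 0},{"translation": [0,0,0],"twist": 0},{"translation": [0,0,0],"twist": 0},{"translation": [0,0,0],"twist": 0}], hand=-1)

```text
clock: 13.82
tool_pos: [0.5563, 0.2779, 0.006]
orientation: [0.694, 0.72, -0.006, 0.001]
ft_force: [-0.3, 2.4, 3.3]
grip_width: 0.195
```

play_rows(targets=[{"translation": [0,0,-0.05],"twist": 0},{"translation": [0,0,-0.1],"twist": 0},{"translation": [0,0,-0.15],"twist": 0},{"translation": [0,0,-0.15],"twist": 0}])

```text
clock: 14.32
tool_pos: [0.559, 0.2797, 0.1604]
orientation: [0.694, 0.72, -0.003, 0.002]
ft_force: [-0.4, -0.3, -1.7]
grip_width: 0.193
```

```bash
python3 - <<'E'
from h import *
c,s=np.cos(np.radians(-4.3)),np.sin(np.radians(-4.3))
for n,lx,ly in(("bar",.0,.07),("relay",-.03,.0),("gland",-.03,-.06)):
    print(n,.491+c*lx-s*ly,-.002+s*lx+c*ly)
rel((.50,.07,.13,85.7))
p,d,K,T,_=grab("top"); np.savez("t3.npz",p=p,d=d,K=K,T=T)
p,d,K,T,_=grab("scene"); np.savez("s4.npz",p=p,d=d,K=K,T=T); P=cloud(d,K,T)
hsv=cv2.cvtColor(p,cv2.COLOR_RGB2HSV); m=(cv2.inRange(hsv,(15,90,70),(30,255,255))>0)&np.all((P>(.4,.05,-.01))&(P<(.65,.39,.3)),-1)
q=P[m]; print(len(q),np.percentile(q,[3,50,97],0).round(3) if len(q) else 0)
E
```

```text
bar 0.49624851087784294 0.0678029593467581
relay 0.46108444599424653 0.0002493618047898307
gland 0.4565857223846669 -0.059581746206717114
t 14.32 tcp [0.559  0.2797 0.1604] yaw 92.1 tilt [-0.0015 -0.0074] F [-0.4 -0.3 -1.7] w 0.193 q [ 0.47  0.26  0.23  1.55 -0.01  2.  ]
(0.5, 0.07, 0.13, 85.7) -> [-0.2072 -0.0666  0.032 ] twist 6.4
179 [[0.551 0.247 0.158]
 [0.565 0.263 0.172]
 [0.569 0.314 0.176]]
```

play_rows(targets=[{"translation": [-0.055,-0.018,0],"twist": 6.4},{"translation": [-0.11,-0.036,0],"twist": 6.4},{"translation": [-0.165,-0.054,0],"twist": 6.4},{"translation": [-0.2174,-0.0715,0],"twist": 6.4},{"translation": [-0.2174,-0.0715,0.05],"twist": 6.4},{"translation": [-0.2174,-0.0715,0.1],"twist": 6.4},{"translation": [-0.2174,-0.0715,0.14],"twist": 6.4},{"translation": [-0.2174,-0.0715,0.149],"twist": 6.4}])

```text
clock: 15.42
tool_pos: [0.4897, 0.0571, 0.0052]
orientation: [0.733, 0.68, -0.009, -0.001]
ft_force: [-1.3, -0.2, -0.9]
grip_width: 0.196
```

```bash
python3 -c "
from h import *
rel((.4956,.0598,.0055,85.7),(.4956,.0598,.16,85.7))"
```

```text
t 15.43 tcp [0.4897 0.0571 0.0052] yaw 85.7 tilt [-0.0147 -0.0112] F [-1.3 -0.2 -0.9] w 0.196 q [ 0.12  0.   -0.35  1.23 -0.01  1.77]
(0.4956, 0.0598, 0.0055, 85.7) -> [ 0.0031  0.0057 -0.0005] twist 0.0
(0.4956, 0.0598, 0.16, 85.7) -> [ 0.0012  0.0035 -0.1549] twist 0.0
```

play_rows(targets=[{"translation": [0,0,0],"twist": 0},{"translation": [0,0,0],"twist": 0},{"translation": [0,0,-0.05],"twist": 0},{"translation": [0,0,-0.11],"twist": 0},{"translation": [0,0,-0.17],"twist": 0},{"translation": [0,0,-0.23],"twist": 0},{"translation": [0,0,-0.23],"twist": 0}], hand=-0.35)

```text
clock: 16.3
tool_pos: [0.495, 0.06, 0.2418]
orientation: [0.733, 0.68, -0.005, 0.002]
ft_force: [-0.7, -0.8, -0.1]
grip_width: 0.324
```

```bash
cat > find.py <<'E'
from h import *
import sys
def comp(n,tag=None):
    p,d,K,T,_=grab(n); 
    if tag: np.savez(tag+".npz",p=p,d=d,K=K,T=T)
    P=cloud(d,K,T); hsv=cv2.cvtColor(p,cv2.COLOR_RGB2HSV)
    for k,a,b in(("blue",(108,130,40),(130,255,255)),("green",(45,100,30),(80,255,255)),("brass",(15,90,70),(30,255,255))):
        m=((cv2.inRange(hsv,a,b)>0)&np.all((P>(.25,-.55,.003))&(P<(.73,.4,.24)),-1)).astype(np.uint8)
        nn,L,S,C=cv2.connectedComponentsWithStats(m)
        for i in range(1,nn):
            if S[i,4]<40: continue
            q=P[L==i]; t=np.percentile(q[:,2],97); tq=q[q[:,2]>t-.008]
            print(n,k,S[i,4],C[i].round(),"top z",t.round(3),"topmed",np.median(tq,0).round(4),"rect",[np.round(v,1) for v in rect((L==i)&(P[...,2]>t-.008),t,K,T)])
for n in sys.argv[1:]: comp(n,"last_"+n)
rel((.475,-.252,.2,169.5))
E
python3 find.py top scene
```

```text
top blue 141 [434. 334.] top z 0.055 topmed [ 0.3651 -0.2583  0.0513] rect [array([ 364.7, -259.4]), array([39.9, 29.7]), np.float64(35.3)]
top green 109 [470. 238.] top z 0.049 topmed [ 0.5758 -0.3502  0.0464] rect [array([ 575.9, -352.8]), array([31.7, 27.2]), np.float64(88.9)]
top brass 414 [394. 331.] top z 0.028 topmed [ 0.3692 -0.1781  0.0237] rect [array([ 368.7, -177.6]), array([83.5, 23. ]), np.float64(3.2)]
scene blue 362 [195. 211.] top z 0.055 topmed [ 0.3714 -0.2593  0.0512] rect [array([ 372.1, -259. ]), array([47.9, 35.1]), np.float64(34.8)]
scene blue 231 [195. 247.] top z 0.048 topmed [ 0.4773 -0.2481  0.0448] rect [array([ 479.2, -250.4]), array([29.3, 38.2]), np.float64(85.1)]
scene green 413 [393. 206.] top z 0.017 topmed [0.3572 0.2183 0.0124] rect [array([352.2, 215.6]), array([96.5, 48.5]), np.float64(80.7)]
scene green 244 [144. 284.] top z 0.051 topmed [ 0.58   -0.3512  0.0468] rect [array([ 581.1, -350.5]), array([36.8, 31.8]), np.float64(42.0)]
scene brass 310 [231. 215.] top z 0.028 topmed [ 0.3731 -0.1757  0.0242] rect [array([ 374.3, -175.9]), array([87.7, 23.2]), np.float64(7.0)]
scene brass 262 [332. 251.] top z 0.026 topmed [0.4918 0.0609 0.0212] rect [array([496.1,  59.3]), array([66.4, 20.8]), np.float64(84.3)]
t 16.4 tcp [0.4937 0.0598 0.2367] yaw 85.7 tilt [-0.0116 -0.0108] F [ 1.3  0.4 -0.8] w 0.325 q [ 0.13 -0.02  0.07  1.68 -0.01  1.77]
(0.475, -0.252, 0.2, 169.5) -> [-0.3119  0.0052  0.0403] twist -83.8
```

play_rows(targets=[{"translation": [-0.05,0,0],"twist": -10.6},{"translation": [-0.1,0.002,0],"twist": -21.2},{"translation": [-0.15,0.003,0],"twist": -31.8},{"translation": [-0.2,0.004,0],"twist": -42.4},{"translation": [-0.25,0.005,0.01],"twist": -53},{"translation": [-0.3,0.005,0.02],"twist": -63.6},{"translation": [-0.312,0.005,0.04],"twist": -74.2},{"translation": [-0.312,0.005,0.04],"twist": -83.8}])

```text
clock: 17.4
tool_pos: [0.4734, -0.2529, 0.1973]
orientation: [0.1, 0.995, -0.005, -0.007]
ft_force: [-1.0, 0.2, -0.2]
grip_width: 0.325
```

```bash
python3 find.py wrist; python3 -c "
from h import *
rel((.475,-.252,.03,169.5))"
```

```text
wrist blue 2583 [277.  85.] top z 0.053 topmed [ 0.3641 -0.2602  0.0515] rect [array([ 364.8, -260.1]), array([44.6, 34.4]), np.float64(36.4)]
wrist blue 1022 [318. 227.] top z 0.046 topmed [ 0.4728 -0.2528  0.045 ] rect [array([ 473.9, -252.6]), array([25.6, 33.2]), np.float64(78.0)]
wrist brass 3648 [383.  72.] top z 0.026 topmed [ 0.3677 -0.179   0.0238] rect [array([ 368.9, -179.4]), array([83.5, 23.7]), np.float64(5.1)]
wrist brass 173 [635. 171.] top z 0.014 topmed [0.4874 0.0243 0.0099] rect [array([486.1,  21. ]), array([18.1,  5. ]), np.float64(1.0)]
t 17.45 tcp [ 0.4738 -0.2525  0.1982] yaw 169.12 tilt [-0.0147 -0.0093] F [ 0.2 -0.4  0.3] w 0.327 q [-0.48  0.05  0.08  1.6  -0.02 -0.29]
(0.475, -0.252, 0.2, 169.5) -> [-0.0011  0.0007 -0.0018] twist -0.4
t 17.45 tcp [ 0.4738 -0.2525  0.1982] yaw 169.12 tilt [-0.0147 -0.0093] F [ 0.2 -0.4  0.3] w 0.327 q [-0.48  0.05  0.08  1.6  -0.02 -0.29]
(0.475, -0.252, 0.03, 169.5) -> [-0.0033  0.0027  0.1682] twist -0.4
```

play_rows(targets=[{"translation": [0,0,0],"twist": 1},{"translation": [0,0,0],"twist": 1},{"translation": [0,0,0.03],"twist": 1},{"translation": [-0.001,0.001,0.08],"twist": 1},{"translation": [-0.002,0.0015,0.13],"twist": 1},{"translation": [-0.0026,0.002,0.17],"twist": 1},{"translation": [-0.0026,0.002,0.184],"twist": 1},{"translation": [-0.0026,0.002,0.184],"twist": 1}], hand=0.1)

```text
clock: 18.45
tool_pos: [0.4739, -0.2525, 0.0143]
orientation: [0.104, 0.995, -0.005, -0.007]
ft_force: [1.1, 0.3, 0.9]
grip_width: 0.551
```

play_rows(targets=[{"translation": [0,0,0],"twist": 0},{"translation": [0,0,0],"twist": 0},{"translation": [0,0,0],"twist": 0},{"translation": [0,0,0],"twist": 0}], hand=-1, squeeze=50)

```text
clock: 18.95
tool_pos: [0.4751, -0.2531, 0.0165]
orientation: [0.104, 0.995, -0.006, -0.005]
ft_force: [-0.4, 0.5, 7.6]
grip_width: 0.323
```

play_rows(targets=[{"translation": [0,0,-0.05],"twist": 0},{"translation": [0,0,-0.1],"twist": 0},{"translation": [0,0,-0.12],"twist": 0},{"translation": [0,0,-0.12],"twist": 0}])

```text
clock: 19.45
tool_pos: [0.4776, -0.2524, 0.1387]
orientation: [0.104, 0.995, -0.007, -0.004]
ft_force: [-0.3, -0.4, -0.4]
grip_width: 0.323
```

```bash
python3 -c "
from h import *
c,s=np.cos(np.radians(-4.3)),np.sin(np.radians(-4.3))
x,y=.491-s*-.015,-.002+c*-.015
rel((x,y,.13,175.7),(x,y,.016,175.7))"
```

```text
t 19.45 tcp [ 0.4776 -0.2524  0.1387] yaw 168.06 tilt [-0.0085 -0.0124] F [-0.3 -0.4 -0.4] w 0.323 q [-0.48  0.05 -0.04  1.48 -0.01 -0.27]
(np.float64(0.48987531909760507), np.float64(-0.016957777002876734), 0.13, 175.7) -> [0.0366 0.2329 0.0057] twist -7.6
(np.float64(0.48987531909760507), np.float64(-0.016957777002876734), 0.016, 175.7) -> [0.036  0.2345 0.1197] twist -7.6
```

play_rows(targets=[{"translation": [0.01,0.055,0],"twist": -3},{"translation": [0.02,0.11,0],"twist": -7.6},{"translation": [0.028,0.17,0],"twist": -7.6},{"translation": [0.037,0.225,0],"twist": -7.6},{"translation": [0.037,0.225,0.05],"twist": -7.6},{"translation": [0.0365,0.2255,0.1],"twist": -7.6},{"translation": [0.036,0.226,0.12],"twist": -7.6},{"translation": [0.036,0.226,0.123],"twist": -7.6}])

```text
clock: 20.45
tool_pos: [0.4866, -0.0252, 0.0121]
orientation: [0.038, 0.999, -0.006, -0.005]
ft_force: [-13.1, 0.5, 28.1]
grip_width: 0.318
```

```bash
python3 find.py scene
```

```text
scene blue 363 [195. 211.] top z 0.055 topmed [ 0.3708 -0.2597  0.0508] rect [array([ 371.9, -259. ]), array([47.9, 35.2]), np.float64(34.8)]
scene blue 197 [296. 248.] top z 0.047 topmed [ 0.4925 -0.0254  0.0428] rect [array([492.6, -23.1]), array([27.2, 35. ]), np.float64(87.4)]
scene green 414 [392. 206.] top z 0.016 topmed [0.3565 0.2174 0.0118] rect [array([357.2, 217.3]), array([96.5, 50.4]), np.float64(73.5)]
scene green 245 [144. 284.] top z 0.05 topmed [ 0.5802 -0.3505  0.0466] rect [array([ 582. , -351.5]), array([38.4, 31.4]), np.float64(6.8)]
scene brass 305 [231. 215.] top z 0.028 topmed [ 0.3725 -0.1759  0.0245] rect [array([ 374.6, -174.8]), array([88.4, 21.8]), np.float64(4.8)]
scene brass 260 [332. 251.] top z 0.025 topmed [0.4921 0.0606 0.021 ] rect [array([496.2,  59.6]), array([66.2, 17.6]), np.float64(87.3)]
t 20.5 tcp [ 0.4867 -0.0253  0.0122] yaw 175.66 tilt [-0.0108 -0.0122] F [-2.2  0.5  3.8] w 0.321 q [-0.04 -0.02 -0.36  1.24 -0.01  0.03]
(0.475, -0.252, 0.2, 169.5) -> [-0.0036 -0.2294 -0.1849] twist 6.2
```

play_rows(targets=[{"translation": [0,0,0],"twist": 0},{"translation": [0,0,0],"twist": 0},{"translation": [0,0,-0.05],"twist": 0},{"translation": [0,0,-0.11],"twist": 0},{"translation": [0,0,-0.17],"twist": 0},{"translation": [0,0,-0.17],"twist": 0}], hand=-0.12)

```text
clock: 21.25
tool_pos: [0.4905, -0.0232, 0.1867]
orientation: [0.038, 0.999, -0.006, -0.001]
ft_force: [0.2, 0.4, -0.2]
grip_width: 0.44
```

```bash
python3 -c "
from h import *
rel((.577,-.351,.19,175.7))"
```

```text
t 21.25 tcp [ 0.4905 -0.0232  0.1867] yaw 175.66 tilt [-0.0034 -0.0125] F [ 0.2  0.4 -0.2] w 0.44 q [-0.04 -0.06 -0.06  1.57 -0.01  0.04]
(0.577, -0.351, 0.19, 175.7) -> [-0.1111 -0.3203  0.0005] twist -0.0
```

play_rows(targets=[{"translation": [-0.01,-0.055,0],"twist": 0},{"translation": [-0.02,-0.11,0],"twist": 0},{"translation": [-0.04,-0.165,0],"twist": 0},{"translation": [-0.07,-0.215,0],"twist": 0},{"translation": [-0.09,-0.265,0],"twist": 0},{"translation": [-0.111,-0.315,0],"twist": 0},{"translation": [-0.111,-0.32,0],"twist": 0},{"translation": [-0.111,-0.32,0],"twist": 0}], hand=0.25)

```text
clock: 22.25
tool_pos: [0.5765, -0.3507, 0.189]
orientation: [0.038, 0.999, -0.006, -0.002]
ft_force: [0.5, 0.4, 0.8]
grip_width: 0.623
```

```bash
python3 find.py wrist top; python3 -c "
from h import *
rel((.577,-.351,.016,175.7))"
```

```text
wrist green 1126 [314. 227.] top z 0.048 topmed [ 0.5752 -0.3534  0.0471] rect [array([ 576.1, -353.4]), array([34.5, 34.1]), np.float64(40.7)]
wrist brass 78 [323. 206.] top z 0.038 topmed [ 0.5624 -0.3443  0.0349] rect [array([ 562.9, -344. ]), array([17.9,  3. ]), np.float64(54.0)]
top blue 84 [326. 281.] top z 0.046 topmed [ 0.4874 -0.0224  0.0425] rect [array([485.5, -24.2]), array([22.5, 31.3]), np.float64(88.7)]
top blue 137 [434. 334.] top z 0.055 topmed [ 0.3642 -0.2588  0.0511] rect [array([ 364.5, -259.8]), array([39.6, 29.7]), np.float64(37.1)]
top green 109 [470. 238.] top z 0.05 topmed [ 0.576  -0.3507  0.0466] rect [array([ 575.9, -352.7]), array([31.8, 27.1]), np.float64(88.9)]
top green 403 [222. 342.] top z 0.015 topmed [0.3554 0.2179 0.0116] rect [array([349.6, 215.3]), array([94.3, 45.3]), np.float64(73.9)]
top brass 201 [290. 280.] top z 0.024 topmed [0.4897 0.0579 0.0208] rect [array([489.8,  56.8]), array([67.1, 16.1]), np.float64(85.2)]
top brass 416 [394. 331.] top z 0.028 topmed [ 0.3693 -0.1784  0.0234] rect [array([ 368.6, -177.7]), array([83.2, 22.7]), np.float64(3.3)]
t 22.35 tcp [ 0.5768 -0.3497  0.1905] yaw 175.7 tilt [-0.0036 -0.0122] F [0.3 0.4 0.4] w 0.623 q [-0.54  0.39  0.45  1.63 -0.01 -0.46]
(0.475, -0.252, 0.2, 169.5) -> [ 0.1088  0.0896 -0.0103] twist 6.2
t 22.35 tcp [ 0.5768 -0.3497  0.1905] yaw 175.7 tilt [-0.0036 -0.0122] F [0.3 0.4 0.4] w 0.623 q [-0.54  0.39  0.45  1.63 -0.01 -0.46]
(0.577, -0.351, 0.016, 175.7) -> [-0.0008  0.0009  0.1745] twist -0.0
```

play_rows(targets=[{"translation": [0,-0.002,0.05],"twist": 0},{"translation": [0,-0.002,0.1],"twist": 0},{"translation": [0,-0.001,0.15],"twist": 0},{"translation": [0,-0.001,0.17],"twist": 0},{"translation": [0,-0.001,0.173],"twist": 0},{"translation": [0,-0.001,0.173],"twist": 0}])

```text
clock: 23.1
tool_pos: [0.5771, -0.3531, 0.0199]
orientation: [0.037, 0.999, -0.007, -0.0]
ft_force: [0.1, 0.8, -0.2]
grip_width: 0.626
```

play_rows(targets=[{"translation": [0,0,0],"twist": 0},{"translation": [0,0,0],"twist": 0},{"translation": [0,0,0],"twist": 0},{"translation": [0,0,0],"twist": 0}], hand=-1)

```text
clock: 23.6
tool_pos: [0.5782, -0.3537, 0.0222]
orientation: [0.037, 0.999, -0.008, 0.001]
ft_force: [-0.8, 0.6, 7.0]
grip_width: 0.402
```

play_rows(targets=[{"translation": [0,0,-0.05],"twist": 0},{"translation": [0,0,-0.1],"twist": 0},{"translation": [0,0,-0.12],"twist": 0},{"translation": [0,0,-0.12],"twist": 0}])

```text
clock: 24.1
tool_pos: [0.5789, -0.3524, 0.1448]
orientation: [0.037, 0.999, -0.009, 0.003]
ft_force: [0.7, -0.3, -0.8]
grip_width: 0.404
```

```bash
python3 -c "
from h import *
x,y=.485,-.078
rel((x,y,.13,175.7),(x,y,.016,175.7))"
```

```text
t 24.1 tcp [ 0.5789 -0.3524  0.1448] yaw 175.72 tilt [ 0.0057 -0.0176] F [ 0.7 -0.3 -0.8] w 0.404 q [-0.54  0.37  0.34  1.53 -0.01 -0.47]
(0.485, -0.078, 0.13, 175.7) -> [0.1142 0.2668 0.0094] twist 0.0
(0.485, -0.078, 0.016, 175.7) -> [0.115  0.2688 0.1234] twist 0.0
```

play_rows(targets=[{"translation": [0.03,0.055,0],"twist": 0},{"translation": [0.06,0.11,0],"twist": 0},{"translation": [0.09,0.165,0],"twist": 0},{"translation": [0.114,0.22,0],"twist": 0},{"translation": [0.115,0.26,0.02],"twist": 0},{"translation": [0.115,0.262,0.07],"twist": 0},{"translation": [0.115,0.262,0.11],"twist": 0},{"translation": [0.115,0.262,0.117],"twist": 0}])

```text
clock: 25.1
tool_pos: [0.4823, -0.0839, 0.0201]
orientation: [0.037, 0.999, -0.008, 0.001]
ft_force: [-16.1, 4.1, 34.3]
grip_width: 0.406
```

play_rows(targets=[{"translation": [0,0,0],"twist": 0},{"translation": [0,0,0],"twist": 0},{"translation": [0,0,0],"twist": 0}])

```text
clock: 25.48
tool_pos: [0.4821, -0.0839, 0.0202]
orientation: [0.037, 0.999, -0.008, 0.001]
ft_force: [-1.9, 1.1, 5.8]
grip_width: 0.407
```

```bash
python3 find.py scene
```

```text
scene blue 365 [195. 212.] top z 0.056 topmed [ 0.3703 -0.2591  0.0514] rect [array([ 371.4, -258.6]), array([46.3, 33.3]), np.float64(34.8)]
scene blue 191 [296. 249.] top z 0.047 topmed [ 0.4949 -0.0227  0.043 ] rect [array([493.9, -24. ]), array([24.6, 37.8]), np.float64(87.9)]
scene green 406 [393. 206.] top z 0.017 topmed [0.3573 0.2184 0.0117] rect [array([354.5, 216.3]), array([96.6, 49.1]), np.float64(77.0)]
scene green 207 [269. 246.] top z 0.049 topmed [ 0.4874 -0.0813  0.0451] rect [array([487.4, -82. ]), array([35.6, 31.4]), np.float64(36.7)]
scene brass 306 [231. 216.] top z 0.029 topmed [ 0.3742 -0.1759  0.0244] rect [array([ 375.3, -175.1]), array([87.6, 21.1]), np.float64(2.4)]
scene brass 265 [332. 251.] top z 0.025 topmed [0.4925 0.0587 0.0215] rect [array([496.2,  59.6]), array([66.2, 23.4]), np.float64(87.4)]
t 25.52 tcp [ 0.4821 -0.0839  0.0203] yaw 175.73 tilt [ 0.0008 -0.0159] F [-1.8  0.7  6. ] w 0.404 q [-0.16 -0.04 -0.36  1.24 -0.02 -0.09]
(0.475, -0.252, 0.2, 169.5) -> [-0.0058 -0.1709 -0.1771] twist 6.2
```

play_rows(targets=[{"translation": [0,0,0],"twist": 0},{"translation": [0,0,0],"twist": 0},{"translation": [0,0,-0.05],"twist": 0},{"translation": [0,0,-0.11],"twist": 0},{"translation": [0,0,-0.17],"twist": 0},{"translation": [0,0,-0.22],"twist": 0},{"translation": [0,0,-0.24],"twist": 0},{"translation": [0,0,-0.24],"twist": 0}], hand=0.05)

```text
clock: 26.52
tool_pos: [0.4825, -0.0802, 0.2613]
orientation: [0.037, 0.999, -0.008, 0.002]
ft_force: [0.9, 0.0, -1.1]
grip_width: 0.523
```

```bash
python3 -c "
from h import *
rel((.62,.01,.26,175.7),(.68,.01,.26,175.7))"
```

```text
t 26.52 tcp [ 0.4825 -0.0802  0.2613] yaw 175.73 tilt [ 0.0031 -0.0162] F [ 0.9  0.  -1.1] w 0.523 q [-0.16 -0.05  0.09  1.71 -0.02 -0.08]
(0.62, 0.01, 0.26, 175.7) -> [-0.1304  0.1003  0.0003] twist 0.0
(0.68, 0.01, 0.26, 175.7) -> [-0.1902  0.1047  0.0005] twist 0.0
```

play_rows(targets=[{"translation": [-0.045,0.03,0],"twist": 0},{"translation": [-0.09,0.06,0],"twist": 0},{"translation": [-0.14,0.09,0],"twist": 0},{"translation": [-0.19,0.105,0],"twist": 0},{"translation": [-0.19,0.105,0],"twist": 0}])

```text
clock: 27.15
tool_pos: [0.6824, 0.0114, 0.2527]
orientation: [0.037, 0.999, -0.008, -0.003]
ft_force: [-0.8, -0.7, -0.6]
grip_width: 0.529
```

```bash
python3 wv.py w3; python3 - <<'E'
from h import *
z=np.load("w3.npz"); p,d,K,T=[z[k] for k in "pdKT"]; P=cloud(d,K,T); hsv=cv2.cvtColor(p,cv2.COLOR_RGB2HSV)
m=(cv2.inRange(hsv,(3,170,120),(18,255,255))>0)&np.all((P>(.6,-.1,.138))&(P<(.76,.1,.17)),-1)
q=P[m]; print(len(q),np.percentile(q,[3,50,97],0).round(4)); t=q[q[:,2]>.148]; print(t.mean(0).round(4),(t.min(0)+t.max(0))/2, rect(m&(P[...,2]>.147),.151,K,T))
rel((.68,.01,.165,175.7))
E
```

```text
721 [[0.6713 0.002  0.1429]
 [0.6806 0.0113 0.151 ]
 [0.6899 0.0199 0.1522]]
[0.6813 0.011  0.151 ] [0.68131618 0.01103187 0.15063519] ((680.7478637695312, 10.958693504333496), (20.86587905883789, 20.360578536987305), 7.562078952789307)
t 27.2 tcp [0.6808 0.0108 0.2551] yaw 175.77 tilt [-0.0038 -0.0165] F [0.8 0.6 0.5] w 0.524 q [ 0.02  0.45  0.67  1.79 -0.02  0.1 ]
(0.68, 0.01, 0.165, 175.7) -> [0.0005 0.0007 0.0901] twist 0.1
```

View pics/w3.png

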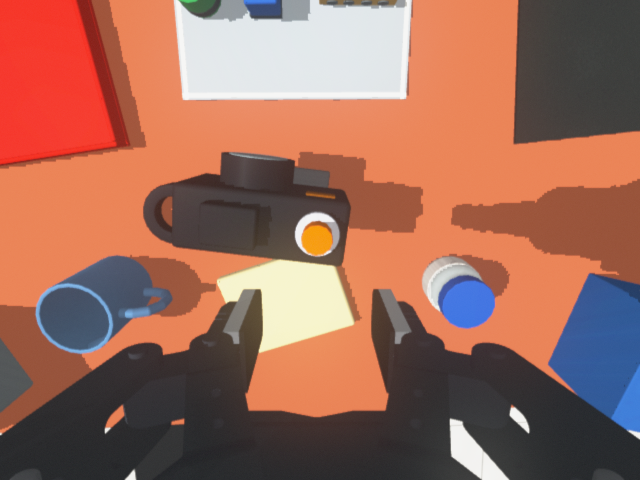

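play_rows(targets=[{"translation": [0,0,0],"twist": 0},{"translation": [0,0,0.02],"twist": 0},{"translation": [0,0.001,0.05],"twist": 0},{"translation": [0,0.0015,0.08],"twist": 0},{"translation": [0,0.0018,0.096],"twist": 0},{"translation": [0,0.0018,0.096],"twist": 0},{"translation": [0,0.0018,0.096],"twist": 0}], hand=-1)

```text
clock: 28.08
tool_pos: [0.6808, 0.0109, 0.1609]
orientation: [0.037, 0.999, -0.008, -0.001]
ft_force: [-1.1, 0.5, 0.1]
grip_width: -0.001
```

play_rows(targets=[{"translation": [0,0,0.002],"twist": 0},{"translation": [0,0,0.004],"twist": 0},{"translation": [0,0,0.006],"twist": 0},{"translation": [0,0,0.006],"twist": 0}])

```text
clock: 28.58
tool_pos: [0.6807, 0.0108, 0.1545]
orientation: [0.037, 0.999, -0.008, -0.001]
ft_force: [-0.1, 0.1, -0.5]
grip_width: -0.006
```

play_rows(targets=[{"translation": [0,0,0.002],"twist": 0},{"translation": [0,0,0.004],"twist": 0},{"translation": [0,0,0.005],"twist": 0},{"translation": [0,0,0.005],"twist": 0},{"translation": [0,0,0.005],"twist": 0}])

```text
clock: 29.2
tool_pos: [0.6807, 0.0107, 0.1498]
orientation: [0.037, 0.999, -0.008, -0.001]
ft_force: [-0.1, -0.0, 2.2]
grip_width: 0.001
```

play_rows(targets=[{"translation": [0,0,0.001],"twist": 0},{"translation": [0,0,0.002],"twist": 0},{"translation": [0,0,0.003],"twist": 0},{"translation": [0,0,0.003],"twist": 0}])

```text
clock: 29.7
tool_pos: [0.6807, 0.0107, 0.1468]
orientation: [0.037, 0.999, -0.008, -0.001]
ft_force: [-0.3, 0.7, 3.0]
grip_width: 0.001
```

```bash
python3 -c "
from h import *
rel()"
```

```text
t 29.7 tcp [0.6807 0.0107 0.1468] yaw 175.77 tilt [-0.0018 -0.0163] F [-0.3  0.7  3. ] w 0.001 q [ 0.02  0.4   0.38  1.56 -0.02  0.1 ]
```

play_rows(targets=[{"translation": [0,0,0.0005],"twist": 0},{"translation": [0,0,0.001],"twist": 0},{"translation": [0,0,0.001],"twist": 0}])

```text
clock: 30.08
tool_pos: [0.6807, 0.0107, 0.1461]
orientation: [0.037, 0.999, -0.008, -0.0]
ft_force: [-0.9, 0.8, 4.1]
grip_width: -0.001
```

play_rows(targets=[{"translation": [0,0,0.0006],"twist": 0},{"translation": [0,0,0.0006],"twist": 0},{"translation": [0,0,0.0006],"twist": 0}])

```text
clock: 30.45
tool_pos: [0.6808, 0.0108, 0.1461]
orientation: [0.037, 0.999, -0.008, -0.0]
ft_force: [-1.2, 1.4, 6.7]
grip_width: 0.002
```

play_rows(targets=[{"translation": [0,0,0.0005],"twist": 0},{"translation": [0,0,0.0005],"twist": 0},{"translation": [0,0,0.0005],"twist": 0},{"translation": [0,0,0.0005],"twist": 0},{"translation": [0,0,0.0005],"twist": 0},{"translation": [0,0,0.0005],"twist": 0},{"translation": [0,0,0.0005],"twist": 0}])

```text
clock: 31.32
tool_pos: [0.6807, 0.0108, 0.1461]
orientation: [0.037, 0.999, -0.008, 0.0]
ft_force: [-1.3, -0.0, 6.2]
grip_width: 0.003
```

play_rows(targets=[{"translation": [0,0,0.002],"twist": 0},{"translation": [0,0,0.004],"twist": 0},{"translation": [0,0,0.006],"twist": 0},{"translation": [0,0,0.0065],"twist": 0},{"translation": [0,0,0.0065],"twist": 0},{"translation": [0,0,0.0065],"twist": 0}])

```text
clock: 32.08
tool_pos: [0.6808, 0.0108, 0.1411]
orientation: [0.037, 0.999, -0.008, 0.001]
ft_force: [-3.7, 0.8, 10.8]
grip_width: -0.002
```

play_rows(targets=[{"translation": [0,0,0.0015],"twist": 0},{"translation": [0,0,0.002],"twist": 0},{"translation": [0,0,0.002],"twist": 0}])

```text
clock: 32.45
tool_pos: [0.6808, 0.0108, 0.1409]
orientation: [0.037, 0.999, -0.008, 0.002]
ft_force: [-4.8, 1.2, 12.7]
grip_width: -0.001
```

play_rows(targets=[{"translation": [0,0,-0.02],"twist": 0},{"translation": [0,0,-0.06],"twist": 0},{"translation": [0,0,-0.12],"twist": 0},{"translation": [0,0,-0.13],"twist": 0}])

```text
clock: 32.95
tool_pos: [0.6812, 0.0128, 0.2754]
orientation: [0.037, 0.999, -0.008, 0.005]
ft_force: [0.1, 0.7, -0.5]
grip_width: -0.002
```

```bash
python3 find.py top scene | grep -v 'green 4[01]'; python3 - <<'E'
from h import *
z=np.load("last_scene.npz"); P=cloud(z['d'],z['K'],z['T']); q=P[np.all((P>(.66,-.005,.14))&(P<(.7,.03,.18)),-1)]; print("release z",np.percentile(q[:,2],[50,95]).round(4))
save(z['p'],"s5.png")
E
```

```text
top blue 134 [434. 334.] top z 0.054 topmed [ 0.3646 -0.2591  0.0509] rect [array([ 364.1, -260. ]), array([39.6, 29.7]), np.float64(35.2)]
top green 427 [222. 341.] top z 0.015 topmed [0.3551 0.2169 0.0109] rect [array([351.1, 215.3]), array([95.6, 45.5]), np.float64(72.0)]
top brass 413 [394. 331.] top z 0.027 topmed [ 0.3683 -0.1784  0.0236] rect [array([ 368.4, -177.8]), array([83.6, 22. ]), np.float64(5.9)]
scene blue 363 [195. 211.] top z 0.055 topmed [ 0.371  -0.2593  0.0512] rect [array([ 371.6, -259.2]), array([47.8, 35.4]), np.float64(34.8)]
scene blue 196 [296. 248.] top z 0.048 topmed [ 0.491  -0.0223  0.0428] rect [array([493., -24.]), array([24.8, 35.2]), np.float64(87.9)]
scene green 424 [393. 206.] top z 0.016 topmed [0.3581 0.2192 0.0122] rect [array([353.9, 216.5]), array([96.9, 48.7]), np.float64(77.0)]
scene green 210 [270. 246.] top z 0.049 topmed [ 0.4861 -0.0811  0.045 ] rect [array([487.2, -81.9]), array([38.2, 29.2]), np.float64(0.2)]
scene brass 308 [231. 215.] top z 0.029 topmed [ 0.3732 -0.1761  0.0249] rect [array([ 374.3, -175. ]), array([84.5, 21.3]), np.float64(2.4)]
scene brass 258 [333. 251.] top z 0.025 topmed [0.492  0.0612 0.0212] rect [array([495.8,  59.4]), array([66.3, 20.9]), np.float64(84.3)]
t 33.05 tcp [0.681  0.0128 0.2718] yaw 175.78 tilt [ 0.0048 -0.016 ] F [ 0.9 -0.3 -0.9] w 0.003 q [ 0.03  0.46  0.71  1.82 -0.02  0.1 ]
(0.475, -0.252, 0.2, 169.5) -> [ 0.1864 -0.2781  0.075 ] twist 6.3
release z [0.1508 0.1547]
```

View pics/s5.png

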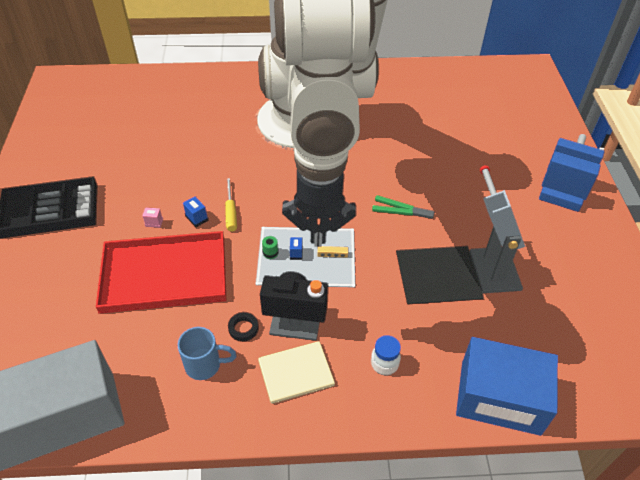

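play_rows(targets=[{"translation": [0.05,-0.03,0],"twist": 0},{"translation": [0.1,-0.06,0],"twist": 0},{"translation": [0.15,-0.09,0.02],"twist": 0},{"translation": [0.191,-0.111,0.05],"twist": 0},{"translation": [0.191,-0.111,0.09],"twist": 0},{"translation": [0.191,-0.111,0.09],"twist": 0}], hand=0.05)

```text
clock: 33.8
tool_pos: [0.4804, -0.0852, 0.1784]
orientation: [0.037, 0.999, -0.008, -0.001]
ft_force: [0.0, -0.5, -0.4]
grip_width: 0.522
```

```bash
python3 find.py wrist; python3 -c "
from h import *
rel((.484,-.083,.02,175.7))"
```

```text
wrist blue 3360 [51. 81.] top z 0.053 topmed [ 0.3634 -0.2568  0.0512] rect [array([ 364.1, -256.9]), array([45.7, 36.4]), np.float64(36.6)]
wrist blue 1530 [394. 227.] top z 0.044 topmed [ 0.4835 -0.0264  0.043 ] rect [array([484.3, -25.3]), array([28.2, 35.1]), np.float64(85.9)]
wrist green 1248 [321. 228.] top z 0.046 topmed [ 0.4791 -0.0827  0.045 ] rect [array([480.1, -83. ]), array([34. , 34.2]), np.float64(86.0)]
wrist brass 4128 [186.  83.] top z 0.026 topmed [ 0.3672 -0.1755  0.0237] rect [array([ 368.6, -174.7]), array([83.8, 23.8]), np.float64(4.6)]
wrist brass 2173 [493. 220.] top z 0.022 topmed [0.4896 0.0581 0.0212] rect [array([489.3,  57.5]), array([71.4, 18.8]), np.float64(85.0)]
t 33.85 tcp [ 0.4817 -0.0851  0.1807] yaw 175.76 tilt [ 0.0012 -0.0154] F [-0.4 -0.2  0.4] w 0.527 q [-0.17 -0.08 -0.09  1.56 -0.02 -0.09]
(0.475, -0.252, 0.2, 169.5) -> [-0.0057 -0.1672 -0.0167] twist 6.3
t 33.85 tcp [ 0.4817 -0.0851  0.1807] yaw 175.76 tilt [ 0.0012 -0.0154] F [-0.4 -0.2  0.4] w 0.527 q [-0.17 -0.08 -0.09  1.56 -0.02 -0.09]
(0.484, -0.083, 0.02, 175.7) -> [-0.0018  0.0048  0.1607] twist 0.1
```

play_rows(targets=[{"translation": [0.001,0.003,0.04],"twist": 0},{"translation": [0.001,0.004,0.09],"twist": 0},{"translation": [0.001,0.0045,0.14],"twist": 0},{"translation": [0.001,0.0047,0.16],"twist": 0},{"translation": [0.001,0.0047,0.16],"twist": 0}])

```text
clock: 34.48
tool_pos: [0.4812, -0.0825, 0.0202]
orientation: [0.037, 0.999, -0.008, -0.0]
ft_force: [0.1, -0.3, 1.1]
grip_width: 0.522
```

play_rows(targets=[{"translation": [0,0,0],"twist": 0},{"translation": [0,0,0],"twist": 0},{"translation": [0,0,0],"twist": 0},{"translation": [0,0,0],"twist": 0}], hand=-1)

```text
clock: 34.98
tool_pos: [0.4824, -0.0826, 0.0218]
orientation: [0.037, 0.999, -0.008, 0.001]
ft_force: [0.9, 1.2, 6.4]
grip_width: 0.403
```

play_rows(targets=[{"translation": [0,0,-0.05],"twist": 0},{"translation": [0,0,-0.1],"twist": 0},{"translation": [0,0,-0.12],"twist": 0},{"translation": [0,0,-0.12],"twist": 0}])

```text
clock: 35.48
tool_pos: [0.4831, -0.0809, 0.1437]
orientation: [0.037, 0.999, -0.008, 0.003]
ft_force: [-0.4, 0.5, -1.2]
grip_width: 0.402
```

```bash
python3 -c "
from h import *
rel((.51,-.40,.13,175.7),(.51,-.40,.0235,175.7))"
```

```text
t 35.48 tcp [ 0.4831 -0.0809  0.1437] yaw 175.8 tilt [ 0.0057 -0.0158] F [-0.4  0.5 -1.2] w 0.402 q [-0.16 -0.08 -0.16  1.48 -0.01 -0.08]
(0.51, -0.4, 0.13, 175.7) -> [-0.0501 -0.316   0.0189] twist 0.1
(0.51, -0.4, 0.0235, 175.7) -> [-0.0493 -0.3144  0.1254] twist 0.1
```

play_rows(targets=[{"translation": [-0.01,-0.06,0],"twist": 0},{"translation": [-0.02,-0.12,0],"twist": 0},{"translation": [-0.03,-0.18,0],"twist": 0},{"translation": [-0.04,-0.24,0],"twist": 0},{"translation": [-0.05,-0.3,0.01],"twist": 0},{"translation": [-0.05,-0.315,0.06],"twist": 0},{"translation": [-0.0495,-0.3145,0.11],"twist": 0},{"translation": [-0.049,-0.3145,0.123],"twist": 0}])

```text
clock: 36.48
tool_pos: [0.507, -0.3992, 0.0232]
orientation: [0.037, 0.999, -0.007, 0.0]
ft_force: [-21.7, 12.9, 52.3]
grip_width: 0.404
```

play_rows(targets=[{"translation": [0,0,0],"twist": 0},{"translation": [0,0,0],"twist": 0}])

```text
clock: 36.72
tool_pos: [0.507, -0.3989, 0.0235]
orientation: [0.037, 0.999, -0.007, 0.0]
ft_force: [-0.7, 0.4, 0.9]
grip_width: 0.4
```

```bash
python3 find.py scene | grep -v 'brass 3'; python3 -c "
from h import *
rel((.51,-.40,.024,175.7))"
```

```text
scene blue 364 [195. 211.] top z 0.055 topmed [ 0.3711 -0.2597  0.051 ] rect [array([ 372.2, -258.9]), array([49.1, 35.4]), np.float64(34.8)]
scene blue 196 [296. 248.] top z 0.046 topmed [ 0.4918 -0.0231  0.0432] rect [array([493.2, -24.1]), array([24.8, 38.1]), np.float64(87.9)]
scene green 420 [393. 206.] top z 0.017 topmed [0.3569 0.2186 0.0124] rect [array([356.7, 217.6]), array([96., 49.]), np.float64(72.1)]
scene green 200 [126. 259.] top z 0.051 topmed [ 0.5106 -0.3982  0.047 ] rect [array([ 512.5, -396.5]), array([35. , 29.4]), np.float64(34.8)]
scene brass 277 [332. 251.] top z 0.026 topmed [0.4927 0.0589 0.0214] rect [array([496.3,  59.6]), array([66.2, 23.4]), np.float64(87.3)]
t 36.77 tcp [ 0.507  -0.3989  0.0235] yaw 175.77 tilt [ 0.     -0.0132] F [-0.4 -0.6  2.3] w 0.406 q [-0.66  0.32  0.05  1.29 -0.01 -0.59]
(0.475, -0.252, 0.2, 169.5) -> [ 0.0426  0.1418 -0.1784] twist 6.3
t 36.77 tcp [ 0.507  -0.3989  0.0235] yaw 175.77 tilt [ 0.     -0.0132] F [-0.4 -0.6  2.3] w 0.406 q [-0.66  0.32  0.05  1.29 -0.01 -0.59]
(0.51, -0.4, 0.024, 175.7) -> [-0.0031 -0.0008 -0.0005] twist 0.1
```

play_rows(targets=[{"translation": [0,0,0],"twist": 0},{"translation": [0,0,0],"twist": 0},{"translation": [0,0,-0.04],"twist": 0},{"translation": [0,0,-0.1],"twist": 0},{"translation": [0,0,-0.16],"twist": 0},{"translation": [0,0,-0.16],"twist": 0}], hand=0.05)

```text
clock: 37.52
tool_pos: [0.5085, -0.3979, 0.1897]
orientation: [0.037, 0.999, -0.009, 0.004]
ft_force: [-0.3, -0.1, -0.7]
grip_width: 0.524
```

```bash
python3 -c "
from h import *
rel((.485,-.025,.18,175.7),(.485,-.025,.014,175.7))"
```

```text
t 37.52 tcp [ 0.5085 -0.3979  0.1897] yaw 175.78 tilt [ 0.007  -0.0186] F [-0.3 -0.1 -0.7] w 0.524 q [-0.66  0.29  0.33  1.59 -0.01 -0.59]
(0.485, -0.025, 0.18, 175.7) -> [0.051  0.3703 0.0026] twist 0.1
(0.485, -0.025, 0.014, 175.7) -> [0.0524 0.3733 0.1685] twist 0.1
```

play_rows(targets=[{"translation": [0.008,0.06,0],"twist": 0},{"translation": [0.016,0.12,0],"twist": 0},{"translation": [0.025,0.18,0],"twist": 0},{"translation": [0.033,0.24,0],"twist": 0},{"translation": [0.042,0.3,0],"twist": 0},{"translation": [0.051,0.36,0.0],"twist": 0},{"translation": [0.051,0.3703,0.0],"twist": 0},{"translation": [0.051,0.3703,0.003],"twist": 0}], hand=-0.12)

```text
clock: 38.52
tool_pos: [0.4851, -0.0247, 0.1793]
orientation: [0.036, 0.999, -0.009, 0.004]
ft_force: [-0.5, -0.2, 0.6]
grip_width: 0.439
```

```bash
python3 find.py wrist; python3 -c "
from h import *
rel((.485,-.025,.014,175.7))"
```

```text
wrist blue 1792 [14. 93.] top z 0.047 topmed [ 0.3733 -0.2356  0.0437] rect [array([ 375.8, -232.9]), array([10.2, 23. ]), np.float64(72.3)]
wrist blue 1274 [319. 226.] top z 0.044 topmed [ 0.4843 -0.0246  0.043 ] rect [array([484.8, -24. ]), array([26.3, 35.6]), np.float64(85.2)]
wrist green 154 [631.   4.] top z 0.012 topmed [0.3424 0.2128 0.008 ] rect [array([342. , 208.8]), array([19.2,  6.1]), np.float64(63.6)]
wrist green 1803 [600.  30.] top z 0.013 topmed [0.3593 0.191  0.0117] rect [array([359.7, 190.5]), array([60.1, 14.7]), np.float64(79.1)]
wrist brass 4352 [109.  80.] top z 0.026 topmed [ 0.3673 -0.1745  0.0236] rect [array([ 368.6, -172.8]), array([83.9, 23.9]), np.float64(4.9)]
wrist brass 2087 [420. 218.] top z 0.022 topmed [0.4896 0.0587 0.0211] rect [array([489.3,  58.4]), array([70.4, 18.8]), np.float64(85.1)]
t 38.58 tcp [ 0.485  -0.0255  0.1787] yaw 175.8 tilt [ 0.0062 -0.0189] F [-0.3 -0.9 -0.7] w 0.442 q [-0.04 -0.09 -0.1   1.55 -0.02  0.03]
(0.475, -0.252, 0.2, 169.5) -> [-0.0068 -0.227  -0.0171] twist 6.3
t 38.58 tcp [ 0.485  -0.0255  0.1787] yaw 175.8 tilt [ 0.0062 -0.0189] F [-0.3 -0.9 -0.7] w 0.442 q [-0.04 -0.09 -0.1   1.55 -0.02  0.03]
(0.485, -0.025, 0.014, 175.7) -> [0.0013 0.0035 0.1647] twist 0.1
```

play_rows(targets=[{"translation": [0.0005,0.002,0.04],"twist": 0},{"translation": [0.001,0.003,0.09],"twist": 0},{"translation": [0.001,0.004,0.14],"twist": 0},{"translation": [0.0012,0.0042,0.158],"twist": 0},{"translation": [0.0012,0.0042,0.163],"twist": 0},{"translation": [0.0012,0.0042,0.163],"twist": 0}])

```text
clock: 39.33
tool_pos: [0.486, -0.0248, 0.0171]
orientation: [0.037, 0.999, -0.009, 0.004]
ft_force: [0.1, 0.4, 0.5]
grip_width: 0.44
```

play_rows(targets=[{"translation": [0,0,0],"twist": 0},{"translation": [0,0,0],"twist": 0},{"translation": [0,0,0],"twist": 0},{"translation": [0,0,0],"twist": 0}], hand=-1)

```text
clock: 39.83
tool_pos: [0.4869, -0.0248, 0.0182]
orientation: [0.037, 0.999, -0.009, 0.005]
ft_force: [0.6, -1.3, 6.6]
grip_width: 0.315
```

play_rows(targets=[{"translation": [0,0,-0.05],"twist": 0},{"translation": [0,0,-0.1],"twist": 0},{"translation": [0,0,-0.12],"twist": 0},{"translation": [0,0,-0.12],"twist": 0}])

```text
clock: 40.33
tool_pos: [0.4865, -0.0224, 0.1397]
orientation: [0.037, 0.999, -0.009, 0.007]
ft_force: [-0.5, 0.4, -1.4]
grip_width: 0.319
```

```bash
python3 -c "
from h import *
rel((.49,-.24,.13,175.7),(.49,-.24,.02,175.7))"
```

```text
t 40.33 tcp [ 0.4865 -0.0224  0.1397] yaw 175.78 tilt [ 0.0131 -0.0194] F [-0.5  0.4 -1.4] w 0.319 q [-0.03 -0.09 -0.18  1.47 -0.02  0.04]
(0.49, -0.24, 0.13, 175.7) -> [-0.0194 -0.2165  0.014 ] twist 0.1
(0.49, -0.24, 0.02, 175.7) -> [-0.0178 -0.2145  0.1239] twist 0.1
```

play_rows(targets=[{"translation": [-0.005,-0.055,0],"twist": 0},{"translation": [-0.01,-0.11,0],"twist": 0},{"translation": [-0.015,-0.165,0],"twist": 0},{"translation": [-0.019,-0.215,0],"twist": 0},{"translation": [-0.019,-0.216,0.05],"twist": 0},{"translation": [-0.018,-0.215,0.09],"twist": 0},{"translation": [-0.018,-0.2145,0.113],"twist": 0},{"translation": [-0.018,-0.2145,0.115],"twist": 0}])

```text
clock: 41.32
tool_pos: [0.4881, -0.2389, 0.0256]
orientation: [0.037, 0.999, -0.008, 0.004]
ft_force: [0.2, 0.8, -0.3]
grip_width: 0.319
```

play_rows(targets=[{"translation": [0,0,0.002],"twist": 0},{"translation": [0,0,0.004],"twist": 0},{"translation": [0,0,0.005],"twist": 0}])

```text
clock: 41.7
tool_pos: [0.4886, -0.2391, 0.0212]
orientation: [0.037, 0.999, -0.009, 0.005]
ft_force: [-0.5, 0.3, -0.8]
grip_width: 0.315
```

play_rows(targets=[{"translation": [0,0,0.001],"twist": 0},{"translation": [0,0,0.001],"twist": 0},{"translation": [0,0,0.001],"twist": 0}])

```text
clock: 42.08
tool_pos: [0.4886, -0.2392, 0.0204]
orientation: [0.037, 0.999, -0.009, 0.005]
ft_force: [0.1, 0.2, 0.1]
grip_width: 0.32
```

play_rows(targets=[{"translation": [0,0,0],"twist": 0},{"translation": [0,0,0],"twist": 0},{"translation": [0,0,-0.04],"twist": 0},{"translation": [0,0,-0.1],"twist": 0},{"translation": [0,0,-0.16],"twist": 0},{"translation": [0,0,-0.16],"twist": 0}], hand=-0.12)

```text
clock: 42.82
tool_pos: [0.4889, -0.2372, 0.1859]
orientation: [0.037, 0.999, -0.01, 0.009]
ft_force: [0.8, -0.4, -0.4]
grip_width: 0.439
```

```bash
python3 find.py scene | grep -v 'brass 3'; python3 -c "
from h import *
rel((.4895,.058,.18,85.2),(.4895,.058,.14,85.2))"
```

```text
scene blue 355 [195. 212.] top z 0.055 topmed [ 0.3722 -0.2598  0.0516] rect [array([ 371.8, -258.5]), array([49.2, 35. ]), np.float64(33.7)]
scene blue 220 [201. 251.] top z 0.049 topmed [ 0.4923 -0.236   0.0451] rect [array([ 492.9, -236. ]), array([26.6, 34.8]), np.float64(88.0)]
scene green 413 [393. 206.] top z 0.016 topmed [0.3587 0.2204 0.012 ] rect [array([354.3, 216.9]), array([95.5, 48.6]), np.float64(77.6)]
scene green 238 [128. 259.] top z 0.051 topmed [ 0.5103 -0.3952  0.0466] rect [array([ 511.2, -394.5]), array([35.1, 32.2]), np.float64(27.0)]
scene brass 253 [332. 251.] top z 0.025 topmed [0.4927 0.059  0.0212] rect [array([496.2,  59.6]), array([66.1, 17.6]), np.float64(87.3)]
t 42.88 tcp [ 0.4882 -0.2368  0.1828] yaw 175.78 tilt [ 0.0134 -0.0195] F [-0.5 -0.1 -1. ] w 0.44 q [-0.45  0.04  0.03  1.54 -0.01 -0.37]
(0.475, -0.252, 0.2, 169.5) -> [ 0.0117 -0.0164 -0.0171] twist 6.3
t 42.88 tcp [ 0.4882 -0.2368  0.1828] yaw 175.78 tilt [ 0.0134 -0.0195] F [-0.5 -0.1 -1. ] w 0.44 q [-0.45  0.04  0.03  1.54 -0.01 -0.37]
(0.4895, 0.058, 0.18, 85.2) -> [ 0.0204  0.2941 -0.0029] twist -89.4
(0.4895, 0.058, 0.14, 85.2) -> [0.021  0.2948 0.0371] twist -89.4
```

play_rows(targets=[{"translation": [0.003,0.04,0],"twist": 10.7},{"translation": [0.006,0.08,0],"twist": 21.4},{"translation": [0.009,0.12,0],"twist": 32.1},{"translation": [0.012,0.16,0],"twist": 42.8},{"translation": [0.015,0.2,0],"twist": 53.5},{"translation": [0.018,0.24,0.0],"twist": 64.2},{"translation": [0.0204,0.28,0.0],"twist": 74.9},{"translation": [0.0204,0.2941,0.0],"twist": 85.6}], hand=-0.25)

```text
clock: 43.88
tool_pos: [0.4887, 0.0598, 0.1754]
orientation: [0.707, 0.707, -0.003, 0.011]
ft_force: [0.4, -0.7, -0.2]
grip_width: 0.374
```

```bash
python3 find.py wrist | grep brass; python3 -c "
from h import *
rel((.4895,.058,.006,85.2))"
```

```text
wrist brass 1859 [317. 218.] top z 0.022 topmed [0.4903 0.0617 0.0209] rect [array([490.6,  60.4]), array([69.6, 17.7]), np.float64(85.2)]
wrist brass 76 [593. 331.] top z 0.119 topmed [0.656  0.0154 0.1181] rect [array([655. ,  15.3]), array([20.7,  2.2]), np.float64(78.9)]
wrist brass 536 [177. 450.] top z 0.236 topmed [0.4484 0.0498 0.2363] rect [array([448.5,  49.4]), array([9.8, 0.2]), np.float64(47.5)]
t 43.92 tcp [0.4888 0.0603 0.1753] yaw 89.35 tilt [ 0.0109 -0.0192] F [-0.9  0.1 -0.1] w 0.379 q [ 0.13 -0.07 -0.09  1.54 -0.02  1.72]
(0.4895, 0.058, 0.006, 85.2) -> [ 0.0009 -0.0012  0.1693] twist 4.2
```

play_rows(targets=[{"translation": [0.001,0,0.04],"twist": 4.2},{"translation": [0.001,-0.0005,0.09],"twist": 4.2},{"translation": [0.001,-0.0007,0.14],"twist": 4.2},{"translation": [0.001,-0.0007,0.16],"twist": 4.2},{"translation": [0.001,-0.0007,0.167],"twist": 4.2},{"translation": [0.001,-0.0007,0.168],"twist": 4.2}])

```text
clock: 44.68
tool_pos: [0.4899, 0.0578, 0.0072]
orientation: [0.736, 0.677, -0.003, 0.011]
ft_force: [1.3, -0.6, 0.1]
grip_width: 0.376
```

play_rows(targets=[{"translation": [0,0,0],"twist": 0},{"translation": [0,0,0],"twist": 0},{"translation": [0,0,0],"twist": 0},{"translation": [0,0,0],"twist": 0}], hand=-1, squeeze=60)

```text
clock: 45.18
tool_pos: [0.4906, 0.0578, 0.0083]
orientation: [0.736, 0.677, -0.002, 0.011]
ft_force: [-0.4, -0.2, 4.7]
grip_width: 0.189
```

play_rows(targets=[{"translation": [0,0,-0.05],"twist": 0},{"translation": [0,0,-0.1],"twist": 0},{"translation": [0,0,-0.12],"twist": 0},{"translation": [0,0,-0.12],"twist": 0}])

```text
clock: 45.68
tool_pos: [0.49, 0.0603, 0.1298]
orientation: [0.736, 0.677, -0.001, 0.012]
ft_force: [-0.2, 0.3, -2.4]
grip_width: 0.189
```

```bash
python3 -c "
from h import *
rel((.51,-.317,.13,92),(.51,-.317,.017,92))"
```

```text
t 45.67 tcp [0.49   0.0603 0.1298] yaw 85.22 tilt [ 0.0152 -0.0188] F [-0.2  0.3 -2.4] w 0.189 q [ 0.13 -0.07 -0.18  1.45 -0.02  1.79]
(0.51, -0.317, 0.13, 92) -> [-0.3743  0.0513  0.0072] twist -6.8
(0.51, -0.317, 0.017, 92) -> [-0.3723  0.0494  0.1201] twist -6.8
```

play_rows(targets=[{"translation": [-0.06,0.008,0],"twist": -6.8},{"translation": [-0.12,0.016,0],"twist": -6.8},{"translation": [-0.18,0.025,0],"twist": -6.8},{"translation": [-0.24,0.033,0],"twist": -6.8},{"translation": [-0.3,0.042,0],"twist": -6.8},{"translation": [-0.355,0.05,0.0],"twist": -6.8},{"translation": [-0.3743,0.0513,0.02],"twist": -6.8},{"translation": [-0.3743,0.0513,0.03],"twist": -6.8}])

```text
clock: 46.68
tool_pos: [0.5091, -0.3176, 0.1037]
orientation: [0.695, 0.719, -0.002, 0.01]
ft_force: [-0.5, 0.9, -0.9]
grip_width: 0.193
```

```bash
python3 -c "
from h import *
rel((.51,-.317,.0115,92))"
```

```text
t 46.67 tcp [ 0.5091 -0.3176  0.1037] yaw 91.93 tilt [ 0.0117 -0.0164] F [-0.5  0.9 -0.9] w 0.193 q [-0.55  0.18  0.03  1.4  -0.01  0.98]
(0.51, -0.317, 0.0115, 92) -> [ 0.0021 -0.0001  0.0922] twist -0.1
```

play_rows(targets=[{"translation": [0.001,0,0.03],"twist": 0},{"translation": [0.002,0,0.06],"twist": 0},{"translation": [0.002,0,0.08],"twist": 0},{"translation": [0.002,0,0.088],"twist": 0},{"translation": [0.002,0,0.091],"twist": 0},{"translation": [0.002,0,0.0925],"twist": 0},{"translation": [0.002,0,0.0925],"twist": 0}])

```text
clock: 47.55
tool_pos: [0.5104, -0.3172, 0.0118]
orientation: [0.695, 0.719, -0.002, 0.01]
ft_force: [0.0, -0.2, -0.8]
grip_width: 0.19
```

play_rows(targets=[{"translation": [0,0,0],"twist": 0},{"translation": [0,0,0],"twist": 0},{"translation": [0,0,-0.04],"twist": 0},{"translation": [0,0,-0.1],"twist": 0},{"translation": [0,0,-0.16],"twist": 0},{"translation": [0,0,-0.22],"twist": 0},{"translation": [0,0,-0.24],"twist": 0}], hand=-0.3)

```text
clock: 48.42
tool_pos: [0.5081, -0.3136, 0.2566]
orientation: [0.695, 0.719, -0.001, 0.013]
ft_force: [0.4, 0.7, -1.8]
grip_width: 0.35
```

```bash
python3 find.py scene wrist| grep -v 'brass 3'; python3 -c "
from h import *
rel((.44,.0,.29,145))"
```

```text
scene blue 363 [195. 211.] top z 0.054 topmed [ 0.3712 -0.2595  0.0513] rect [array([ 372.5, -258.6]), array([50.2, 35.4]), np.float64(34.8)]
scene blue 218 [201. 252.] top z 0.049 topmed [ 0.4923 -0.2359  0.0455] rect [array([ 493.1, -235.8]), array([26.9, 34.8]), np.float64(88.0)]
scene green 412 [393. 206.] top z 0.016 topmed [0.3574 0.2198 0.012 ] rect [array([354.6, 217.4]), array([95.6, 50.1]), np.float64(76.8)]
scene green 235 [128. 259.] top z 0.05 topmed [ 0.5102 -0.3945  0.047 ] rect [array([ 509.7, -394.7]), array([33.8, 33.7]), np.float64(87.3)]
scene brass 288 [166. 263.] top z 0.027 topmed [ 0.5115 -0.3142  0.0228] rect [array([ 515. , -313.9]), array([21.8, 68.4]), np.float64(2.3)]
wrist blue 858 [292. 123.] top z 0.046 topmed [ 0.488  -0.2376  0.045 ] rect [array([ 488.2, -238.2]), array([25.4, 33.6]), np.float64(85.7)]
wrist blue 1657 [155. 144.] top z 0.053 topmed [ 0.3667 -0.2602  0.0514] rect [array([ 366.3, -260.6]), array([44.3, 35.6]), np.float64(36.9)]
wrist green 610 [308. 286.] top z 0.048 topmed [ 0.5062 -0.3947  0.0468] rect [array([ 506.5, -395.9]), array
[... 170 characters left out ...]
4.8)]
wrist brass 1198 [314. 202.] top z 0.024 topmed [ 0.5107 -0.3136  0.0229] rect [array([ 511. , -314.6]), array([17.5, 68.8]), np.float64(1.4)]
wrist brass 108 [312. 268.] top z 0.039 topmed [ 0.5176 -0.3847  0.0349] rect [array([ 518.8, -384.8]), array([ 3.4, 16.2]), np.float64(41.8)]
t 48.52 tcp [ 0.5082 -0.3137  0.2549] yaw 91.92 tilt [ 0.0168 -0.0195] F [-0.3 -0.6 -0.1] w 0.348 q [-0.55  0.19  0.33  1.69 -0.01  0.99]
(0.475, -0.252, 0.2, 169.5) -> [ 0.0638 -0.032   0.0531] twist -77.6
t 48.52 tcp [ 0.5082 -0.3137  0.2549] yaw 91.92 tilt [ 0.0168 -0.0195] F [-0.3 -0.6 -0.1] w 0.348 q [-0.55  0.19  0.33  1.69 -0.01  0.99]
(0.44, 0.0, 0.29, 145) -> [ 0.315  -0.0569 -0.0423] twist -53.1
```

play_rows(targets=[{"translation": [0.04,-0.007,-0.01],"twist": -10},{"translation": [0.08,-0.014,-0.02],"twist": -20},{"translation": [0.12,-0.021,-0.03],"twist": -30},{"translation": [0.16,-0.028,-0.04],"twist": -40},{"translation": [0.2,-0.035,-0.04],"twist": -50},{"translation": [0.24,-0.042,-0.042],"twist": -60},{"translation": [0.28,-0.05,-0.042],"twist": -70},{"translation": [0.315,-0.057,-0.042],"twist": -80}])

```text
clock: 49.52
tool_pos: [0.4393, 0.0012, 0.2881]
orientation: [0.067, 0.998, -0.009, 0.008]
ft_force: [0.0, -0.5, 0.0]
grip_width: 0.348
```

```bash
python3 -c "
from h import *
rel((.4755,.377,.29,182))"
```

```text
t 49.52 tcp [0.4393 0.0012 0.2881] yaw 172.28 tilt [ 0.0151 -0.0195] F [ 0.  -0.5  0. ] w 0.348 q [ 0.02 -0.16  0.05  1.76 -0.02  0.15]
(0.4755, 0.377, 0.29, 182) -> [ 0.0145  0.3771 -0.0087] twist -9.7
```

play_rows(targets=[{"translation": [0.002,0.06,0],"twist": -5},{"translation": [0.005,0.12,0],"twist": -9.7},{"translation": [0.007,0.18,0],"twist": -9.7},{"translation": [0.01,0.24,0],"twist": -9.7},{"translation": [0.012,0.3,0],"twist": -9.7},{"translation": [0.0145,0.36,-0.005],"twist": -9.7},{"translation": [0.0145,0.377,-0.008],"twist": -9.7},{"translation": [0.0145,0.377,-0.008],"twist": -9.7}])

```text
clock: 50.52
tool_pos: [0.4752, 0.3778, 0.287]
orientation: [-0.018, 1.0, -0.011, 0.006]
ft_force: [-0.7, -0.9, -0.4]
grip_width: 0.35
```

```bash
python3 wv.py w4; python3 - <<'E'
from h import *
z=np.load("w4.npz"); P=cloud(z['d'],z['K'],z['T'])
q=P[np.all((P>(.455,.34,.19))&(P<(.52,.45,.245)),-1)]
print(len(q),"med",np.median(q,0).round(4),np.percentile(q,[2,98],0).round(3),np.polyfit(q[:,0],q[:,1],1).round(3))
rel((.4755,.377,.1985,182))
E
```

```text
2006 med [0.4861 0.3778 0.2241] [[0.457 0.372 0.22 ]
 [0.519 0.384 0.226]] [0.031 0.363]
t 50.58 tcp [0.4753 0.3768 0.2877] yaw -177.98 tilt [ 0.0134 -0.0211] F [-0.2  0.1 -0.2] w 0.352 q [ 0.68  0.27  0.49  1.8  -0.02  0.65]
(0.4755, 0.377, 0.1985, 182) -> [0.001  0.0022 0.0892] twist 0.0
```

play_rows(targets=[{"translation": [0,0.001,0.03],"twist": 0},{"translation": [0.001,0.002,0.06],"twist": 0},{"translation": [0.001,0.003,0.08],"twist": 0},{"translation": [0.001,0.003,0.089],"twist": 0},{"translation": [0.001,0.003,0.089],"twist": 0}])

```text
clock: 51.2
tool_pos: [0.4754, 0.3769, 0.1987]
orientation: [-0.017, 1.0, -0.011, 0.006]
ft_force: [-0.2, 0.0, 1.1]
grip_width: 0.35
```

play_rows(targets=[{"translation": [0,0,0],"twist": 0},{"translation": [0,0,0],"twist": 0},{"translation": [0,0,0],"twist": 0},{"translation": [0,0,0],"twist": 0}], hand=-1, squeeze=30)

```text
clock: 51.7
tool_pos: [0.4757, 0.3766, 0.1998]
orientation: [-0.017, 1.0, -0.011, 0.007]
ft_force: [-0.2, -5.2, 5.8]
grip_width: 0.125
```

```bash
python3 arc.py 0.453 0 8
```

```text
t 51.7 tcp [0.4757 0.3766 0.1998] yaw -178.05 tilt [ 0.0146 -0.0213] F [-0.2 -5.2  5.8] w 0.125 q [ 0.68  0.22  0.26  1.62 -0.03  0.65]
(0.4751, 0.3812, 0.2003, 181.9) -> [ 0.0005  0.0046 -0.0006] twist 0.1
(0.475, 0.3859, 0.2021, 181.9) -> [ 0.0004  0.0093 -0.0025] twist 0.1
(0.4748, 0.3906, 0.2036, 181.9) -> [ 0.0004  0.0139 -0.0041] twist 0.1
(0.4747, 0.3954, 0.2049, 181.9) -> [ 0.0003  0.0187 -0.0055] twist 0.1
(0.4745, 0.4003, 0.2058, 181.9) -> [ 0.0003  0.0236 -0.0065] twist 0.1
(0.4743, 0.4053, 0.2065, 181.9) -> [ 0.0003  0.0286 -0.0073] twist 0.1
(0.4742, 0.4102, 0.207, 181.9) -> [ 0.0003  0.0335 -0.0079] twist 0.1
(0.474, 0.4152, 0.2071, 181.9) -> [ 0.0003  0.0385 -0.0081] twist 0.1
```

play_rows(targets=[{"translation": [0,0.0046,-0.0008],"twist": 0},{"translation": [0,0.0093,-0.0025],"twist": 0},{"translation": [0,0.0139,-0.0041],"twist": 0},{"translation": [0,0.0187,-0.0055],"twist": 0},{"translation": [0,0.0236,-0.0067],"twist": 0},{"translation": [0,0.0286,-0.0077],"twist": 0},{"translation": [0,0.0335,-0.0083],"twist": 0},{"translation": [0,0.039,-0.0085],"twist": 0}])

```text
clock: 52.7
tool_pos: [0.4746, 0.4151, 0.2087]
orientation: [-0.017, 1.0, -0.011, 0.008]
ft_force: [-0.8, -19.3, 9.5]
grip_width: 0.126
```

play_rows(targets=[{"translation": [0,0.0005,0],"twist": 0},{"translation": [0,0.0005,0],"twist": 0},{"translation": [0,0.0005,0],"twist": 0}])

```text
clock: 53.08
tool_pos: [0.4746, 0.4148, 0.2088]
orientation: [-0.017, 1.0, -0.012, 0.008]
ft_force: [-0.5, -5.9, 0.8]
grip_width: 0.125
```

```bash
python3 - <<'E'
from h import *
rel()
for n in("top","scene"):
    p,d,K,T,_=grab(n); P=cloud(d,K,T)
    q=P[np.all((P>(.525,.36,.232))&(P<(.59,.47,.26)),-1)]; print(n,len(q),np.percentile(q,[2,50,98],0).round(4) if len(q) else 0)
E
```

```text
t 53.08 tcp [0.4746 0.4148 0.2088] yaw -178.1 tilt [ 0.0162 -0.0238] F [-0.5 -5.9  0.8] w 0.125 q [ 0.73  0.28  0.36  1.65 -0.03  0.7 ]
top 288 [[0.5286 0.3941 0.2324]
 [0.552  0.4152 0.2384]
 [0.5748 0.4387 0.2419]]
scene 297 [[0.5313 0.3961 0.2322]
 [0.5555 0.4177 0.2388]
 [0.5771 0.4408 0.2432]]
```

play_rows(targets=[{"translation": [0,0,0],"twist": 0},{"translation": [0,0,0],"twist": 0},{"translation": [0,0,-0.03],"twist": 0},{"translation": [0,0,-0.08],"twist": 0},{"translation": [-0.0,0,-0.09],"twist": 0}], hand=-0.3)

```text
clock: 53.8
tool_pos: [0.4735, 0.4177, 0.3025]
orientation: [-0.017, 1.0, -0.01, 0.01]
ft_force: [0.9, 0.7, -0.3]
grip_width: 0.351
```

play_rows(targets=[{"translation": [0.03,-0.04,0],"twist": 0},{"translation": [0.06,-0.09,0],"twist": 0},{"translation": [0.08,-0.14,0],"twist": 0},{"translation": [0.1,-0.19,0],"twist": 0},{"translation": [0.1,-0.22,0],"twist": 0},{"translation": [0.1,-0.22,0],"twist": 0},{"translation": [0.1,-0.22,0],"twist": 0},{"translation": [0.1,-0.22,0],"twist": 0}])

```text
clock: 54.8
tool_pos: [0.381, 0.1952, 0.3046]
orientation: [-0.017, 1.0, -0.01, 0.009]
ft_force: [-0.8, 0.5, -1.2]
grip_width: 0.349
```

```bash
python3 find.py top scene; python3 - <<'E'
from h import *
a=np.load("last_scene.npz"); b=np.load("last_top.npz")
for n,z in(("scene",a),("top",b)):
    P=cloud(z['d'],z['K'],z['T']); 
    for k,lo,hi in(("tube",(.525,.36,.232),(.59,.47,.26)),("rod",(.45,.36,.222),(.52,.47,.26)),("release",(.66,-.005,.14),(.7,.03,.18))):
        q=P[np.all((P>lo)&(P<hi),-1)]; print(n,k,np.percentile(q,[2,50,98],0).round(3).tolist())
save(np.vstack([cv2.resize(a['p'],(800,600))[180:480],cv2.resize(b['p'],(800,600))[100:400]]),"final.png")
E
```

```text
top blue 137 [434. 334.] top z 0.055 topmed [ 0.3645 -0.2585  0.0514] rect [array([ 364.3, -259.5]), array([39.6, 29.7]), np.float64(36.7)]
top green 109 [491. 269.] top z 0.05 topmed [ 0.5056 -0.3936  0.0463] rect [array([ 505.3, -395.9]), array([31.6, 26.8]), np.float64(88.9)]
top green 258 [221. 337.] top z 0.015 topmed [0.3613 0.2217 0.0113] rect [array([363. , 213.5]), array([96.5, 24.8]), np.float64(89.0)]
top green 64 [234. 353.] top z 0.014 topmed [0.325  0.1904 0.011 ] rect [array([326.2, 190.5]), array([30.8, 10. ]), np.float64(63.0)]
top brass 222 [452. 268.] top z 0.027 topmed [ 0.5101 -0.3176  0.0226] rect [array([ 510.2, -315.1]), array([16.6, 67.4]), np.float64(1.7)]
top brass 415 [394. 331.] top z 0.027 topmed [ 0.3694 -0.1784  0.0236] rect [array([ 368.5, -177.2]), array([83.4, 22.8]), np.float64(3.7)]
scene blue 362 [195. 211.] top z 0.055 topmed [ 0.3712 -0.2591  0.0513] rect [array([ 371.6, -257.9]), array([49.4, 34.2]), np.float64(33.0)]
scene blue 220 [201. 251.] top z 0.049 topmed [ 0.4926 -0.2355  0.0451] rect [array([ 493. , -235.8]), array([26.9, 34.8]), np.
[... 563 characters left out ...]
p.float64(1.7)]
t 54.9 tcp [0.3809 0.1952 0.3047] yaw -178.02 tilt [ 0.0192 -0.0204] F [ 0.5 -0.1  0.3] w 0.353 q [ 0.49 -0.17  0.07  1.81 -0.03  0.46]
(0.475, -0.252, 0.2, 169.5) -> [-0.0767 -0.4478  0.1156] twist 12.5
scene tube [[0.531, 0.396, 0.233], [0.556, 0.419, 0.239], [0.578, 0.44, 0.243]]
scene rod [[0.451, 0.408, 0.226], [0.48, 0.414, 0.233], [0.518, 0.424, 0.239]]
scene release [[0.672, 0.002, 0.14], [0.684, 0.011, 0.151], [0.693, 0.021, 0.154]]
top tube [[0.528, 0.394, 0.233], [0.552, 0.415, 0.238], [0.575, 0.439, 0.242]]
top rod [[0.451, 0.407, 0.226], [0.483, 0.412, 0.232], [0.518, 0.419, 0.237]]
top release [[0.67, -0.001, 0.141], [0.681, 0.009, 0.151], [0.691, 0.018, 0.153]]
```

View pics/final.png

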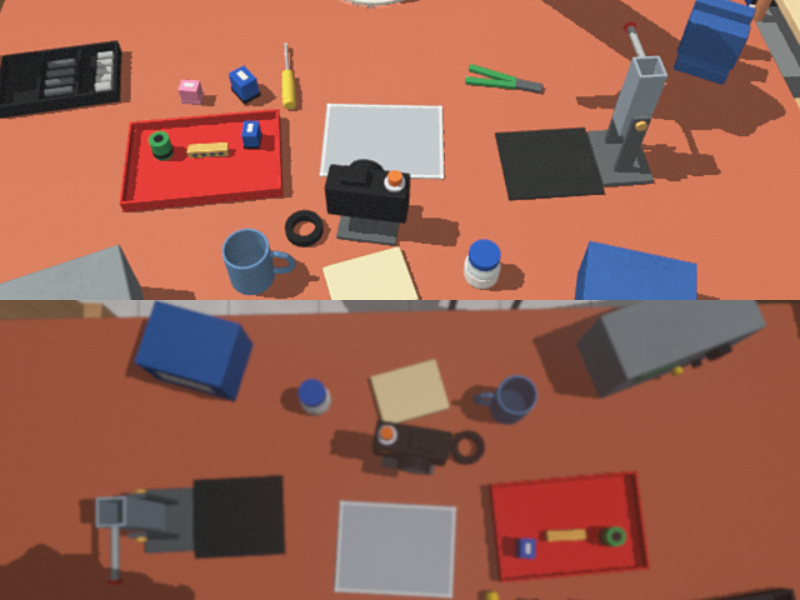

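The final picture shows gland, bar and relay side by side on the case floor (scene view at about (160,143), (207,150), (252,133)). The tube is upright, the release is up and the bystanders have not moved.

```bash
python3 -c "
from plant import ctrl
print(ctrl.finish_job())"
```

```text
the job is handed in; nothing more can be done
None
```

The job is done and handed in at about 55 s on the robot's clock. No verdict was reported.

**What I did:**
- I tipped the tube to about 2.28 rad and the bar slid out onto the pad.
- The tilted tube blocked the gripper from reaching the bar. I swung it part-way back to about 0.45 rad before picking the bar up, and only brought it fully upright at the end.
- Two parts were in the red case: the gland and the relay. For the relay I took the smaller of the two blue blocks. The larger blue block and the pink one outside the case were left alone.
- The gland was knocked about 45 mm aside partway through, so I measured it again before picking it up.
- With the bar, relay and gland on the mat, I held the release at its halfway stop for about 1.2 s at 6–7 N. I then pressed it 5 mm further to the hard stop at about 12.7 N and let go.
- All three went back on the case floor, then the tube went upright.

**Last checks:**
- **Parts in the case:** the top heights were 23 mm for the bar, 45 mm for the relay and 47 mm for the gland. All three sit on the case floor with clear gaps between them.
- **Tube, release and bystanders:** the tube mouth and rod are within about 2 mm of where they started. The release top is back at 151 mm. The larger blue block, screwdriver and pliers measured in place; the other bystanders look unmoved in the final pictures.

**What went less well:** setting parts down was rough at times. The wrist force peaked at 28, 34 and 52 N for a moment. That is below the 120 N wrist limit, and the contact was through the held part, not the gripper's body. The tool also drifted to about 1.6 degrees of tilt, with no visible effect.

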